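# Strip the die stack into its holders

### The job

The pressing run is over: strip the die stack that stands on the bench and put each of its four parts into its own holder: the cone punch upright in the round cup, the small die ring flat on the slim peg, the large die ring flat on the thick peg, and the base plate with its pin up, flat and square between the two end cleats of its wooden rest. The parts are hardened and ground, so set them down, do not drop them.

Things in the scene. Friction and masses are not known exactly. Their poses are not given: they have to be found in the camera images.
- cone_punch: Copper cone punch, 56 high, on top of the stack at the start (underside 50 above the bench). Base 49 diameter (straight to 18 up), tapering to a shoulder at 42 up; above it a round stem 20 diameter, from 42 to 56 up: take it by the stem. Origin: centre of its underside, z up along the stem. 0.22 kg.
- small_ring: Small dark die ring, 60 outer diameter, bore 23, 16 thick. Second from the top (underside 34 above the bench), round the tip of the base plate's pin. Origin: centre of its underside, z along its axis. 0.3 kg.
- large_ring: Large light grey die ring, 68 outer diameter, bore 39, 22 thick. Third from the top (underside 12 above the bench), lying on the base plate, round its pin. Origin: centre of its underside, z along its axis. 0.41 kg.
- pin_plate: Steel base plate at the bottom of the stack, flat on the bench: 60 (its x) by 96 (its y) by 12 thick, with an upright round pin 16 diameter in its centre, from 12 to 46 up, over which the rings sit; a socket screw in each corner. Take it by the pin once it is bare. Loose, 0.6 kg. Origin: centre of its underside, z up along the pin, y along its long side.
- cone_cup: Round wooden cup, 84 outer diameter, 20 high, fixed to the bench: holder of the cone punch. Round pocket 68 diameter, its floor 10 up, so the pocket is 10 deep. Origin: centre of its underside, z up.
- small_ring_peg: Round wooden base 84 diameter, 16 high, fixed to the bench, with a slim steel peg in its centre: 16 diameter to 19 up, tapering to 7 diameter at the tip, 36 up. Holder of the small ring, which lies flat on the wood (16 up) round the peg. Origin: centre of its underside, z up.
- large_ring_peg: Round wooden base 84 diameter, 16 high, fixed to the bench, with a thick steel peg in its centre: 30 diameter to 19 up, tapering to 16 diameter at the tip, 36 up. Holder of the large ring, which lies flat on the wood (16 up) round the peg. Origin: centre of its underside, z up.
- plate_rest: Wooden rest of the base plate, fixed to the bench: a board 56 (its x) by 130 (its y), top 14 up, with a cleat across each end (9 wide, 26 up); 112 clear between the cleats along y for the plate's 96. The plate lies on the board between the cleats, centred, its long side along the rest's y (either way round). Origin: centre of its underside, z up.
Not all that is in view belongs to the job. Leave any green look-alike of the small_ring alone.

How it is judged:
By the outcome, as a careful person would: the job done as asked, in the order asked, and still so for the second after the job is handed in, with the robot touching nothing.
It also fails if it takes over 83 s, if anything falls off the work surface, if the arm or the gripper's body presses on something with over 40 N, if the wrist force passes 120 N, or if a joint passes its speed limit or range.

### The arm

A 7-joint arm with a two-finger parallel gripper is mounted at the origin on a cart in front of the work surface, level with it; the furniture and walls round the work are solid. World frame = base frame: x ahead of the robot, y to its left, z up, the work surface at z = 0. Lengths are in m, angles in rad, forces in N, time in s.
With the tool pointing down it reaches from about 0.4 to 0.925 m from the base axis. Payload 5.6 kg.
Tool frame: the origin (TCP) lies on the centre line of the jaws, within the pads' length; the fingertips stand 8 mm ahead of it and the grasp point (between the pads) lies 11 mm behind it (arm.finger_overhang is the distance from the TCP to the fingertips, in m); z points along the fingers, y is the line along which they close (so a half turn about z gives the same grasp; the last joint's range is limited). The gripper opens to 85 mm and grips with 20 to 120 N. Pads are 22 mm wide; open, the fingers measure 114 mm over their backs; the gripper's body (76 mm by 85 mm) begins 54 mm behind the grasp point. The pads swing forward as they close: fully open they stand 13 mm farther back than shut.
Start: joints at [1.165, 0.468, -0.012, 1.603, 0.006, 1.071, -0.056], TCP at [0.231, -0.608, 0.239] pointing down, gripper open.
Joint ranges: [-2.53, 2.53], [-0.31, 2.02], [-1.57, 1.55], [0.28, 2.44], [-1.29, 4.43], [0.15, 1.84], [-2.92, 2.92]. Speed limits (rad/s): [2.57, 2.57, 3.14, 3.14, 3.14, 3.14, 3.14].

### API

Orientations are given as a 3x3 rotation matrix whose columns are the frame's x, y, z axes.
In Python, from station import arm gives the robot as it stands. The module is installed in compiled form; this text tells all that it offers.
- The arm moves only by the tool jog_arm, never from a script. Its argument "plan" is a list of rows, each a list of 2 entries, a list of its own where there are three numbers: the shift along the tool's x, y, z scaled (see below), then the turn about the tool's z scaled (see below). In form: [[[x, y, z], twist], ...]. A call has 1 to 8 rows; each row is the pose to reach, as a shift and turn from the pose commanded when the call began, along the tool's axes at that moment; what a row does not reach only later rows make up. The controller multiplies each number of a shift by 0.2 m and each number of a turn by 30 degrees. A row lasts 1/10 s, in which the tool goes at most 50 mm and 8.59 degrees, less where a joint would pass 70% of its speed; a pose out of reach is approached as far as the arm can. A call with a number of a shift or a turn outside -1 to 1 is refused whole. A call with a gripper value outside its range is refused whole. "gripper" is the opening, from 0 (shut) to 1 (fully open), set as the call begins (left out, the last holds). The fingers move at their own pace and stop on an object; "squeeze" is the grip in N (left out, the last holds). Time passes only in rows, so rows that repeat a pose let the fingers close. It gives the time, the measured TCP pose, the force, the opening and the grip force at its end, in the units of the state.
- arm.observe(): the state, without advancing time (a new reading comes with each control period).
- arm.camera(name): name is "side" or "top"; returns a dict with "image" (384x512x3 uint8, red, green, blue), "fov_y" (degrees; the focal length in pixels is half the picture's height over the tangent of half this angle, whatever the lens; pixels are square), "cx", "cy" (the principal point, pixels), "R" (3x3) and "t" (3): a world point X has camera coordinates R X + t. Camera axes: x right, y down, z forward; pixel columns grow to the right and rows downward; lengths in m; the calibration is good to about 2 mm. A picture is of the moment at which its call begins. There is no depth.
- arm.job_done(): hands the job in; it is judged then, once.
The state is a dict: "clock": time; "qpos": joint angles; "qd": joint speeds; "joint_efforts": joint torques, N m; "position": TCP position; "tool_rot": TCP orientation; "contact_force": force on the tool from outside, world axes, zero at the start; "moment": the same for the moment, N m; "opening": opening from 0.0 (shut) to 1.0 (fully open); "finger_force": force on a finger pad.
Only numpy, scipy, OpenCV 4.12 (cv2) and the standard library are available. Lean on these libraries where they do the work, as an engineer would, in place of code of your own. Each camera call takes 0.05 s, during which the arm holds its last target. There are 200 camera calls.

## Working session

There is one attempt and no reset: what is moved stays moved. The work goes in short steps, Python scripts to look and compute and a tool call to move; the robot and the scene stay as the last step left them, time stands still between calls to the robot, and variables do not carry over. Pictures are saved under pics/ and viewed, at most 14 in all, crops included, and the job is handed in when it is done.

Besides the shell and the picture viewer there is one more tool, called after ">>>" by a JSON object that holds its "api" and its "payload", one argument or row to a line. jog_arm: Moves the arm, as the interface text tells. Shifts and turns lie within -1 to 1; 1 stands for 0.2 m of shift or 30 degrees of turn. Its arguments: {"type":"object","properties":{"plan":{"type":"array"},"gripper":{"type":"number"},"squeeze":{"type":"number"}},"required":["plan"]}

```bash
mkdir -p pics; cat > h.py <<'E'
import numpy as np, cv2
from station import arm
def snap(name,fn):
    c=arm.camera(name); cv2.imwrite(f'pics/{fn}.png',c['image'][:,:,::-1])
    f=192/np.tan(np.radians(c['fov_y'])/2); np.savez(f'pics/{fn}.npz',f=f,cx=c['cx'],cy=c['cy'],R=c['R'],t=c['t']); return c
def load(fn): return np.load(f'pics/{fn}.npz')
def proj(c,X):
    p=np.atleast_2d(X)@c['R'].T+c['t']; return np.c_[c['cx']+c['f']*p[:,0]/p[:,2], c['cy']+c['f']*p[:,1]/p[:,2]]
def at_z(c,uv,z):
    d=c['R'].T@np.array([(uv[0]-c['cx'])/c['f'],(uv[1]-c['cy'])/c['f'],1]); o=-c['R'].T@c['t']; return o+d*(z-o[2])/d[2]
E
python3 - <<'E'
from h import *
np.set_printoptions(precision=4,suppress=True)
for n in('top','side'):
    c=snap(n,n+'0'); l=load(n+'0'); print(n,l['f'],c['cx'],c['cy'],(-c['R'].T@c['t']),c['R'][2])
s=arm.observe(); print(s['position'],s['tool_rot'],s['clock'],s['opening'],s['contact_force'])
E
```

```text
top 362.75273903634337 262.04694463217874 190.45604634453343 [ 0.4111 -0.2278  0.9078] [ 0.1845 -0.0088 -0.9828]
side 383.21447229264515 255.243547963641 181.58286662444647 [ 0.5419 -1.0092  0.4385] [ 0.0363  0.9044 -0.4251]
[ 0.2304 -0.6073  0.2384] [[ 0.9349  0.3548 -0.0007]
 [ 0.3548 -0.9349  0.0014]
 [-0.0001 -0.0016 -1.    ]] 0.1 1.0011235230699538 [-0.1187 -0.3719  0.0374]
```

View pics/top0.png

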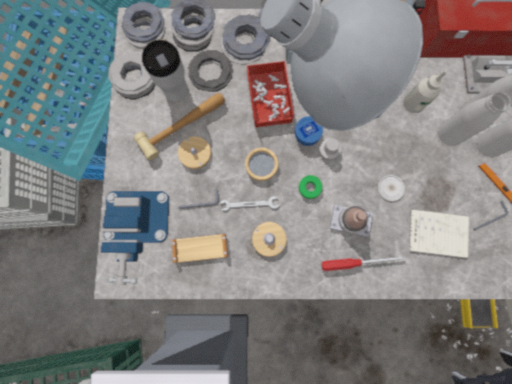

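View pics/side0.png

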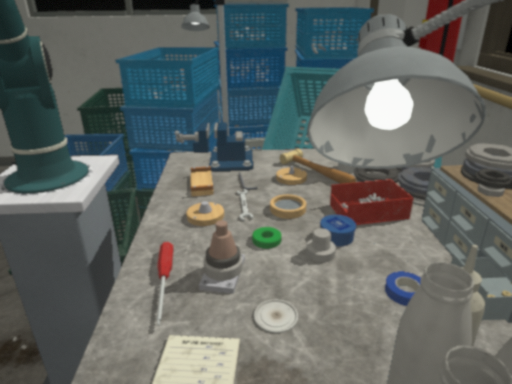

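The top view shows the stack at about (355,220), the cup at (261,164), peg bases at (195,153) and (269,239), the rest at (200,249), and the green decoy at (311,187). The side view shows the same items, with a large lamp on the right. I'll enlarge both views.

```bash
python3 - <<'E'
from h import *
a=cv2.imread('pics/top0.png')[130:280,160:400]; cv2.imwrite('pics/c1.png',cv2.resize(a,None,fx=3.33,fy=3.33,interpolation=cv2.INTER_CUBIC))
a=cv2.imread('pics/side0.png')[155:305,150:350]; cv2.imwrite('pics/c2.png',cv2.resize(a,None,fx=4,fy=4,interpolation=cv2.INTER_CUBIC))
E
```

```text
(no output)
```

View pics/c1.png

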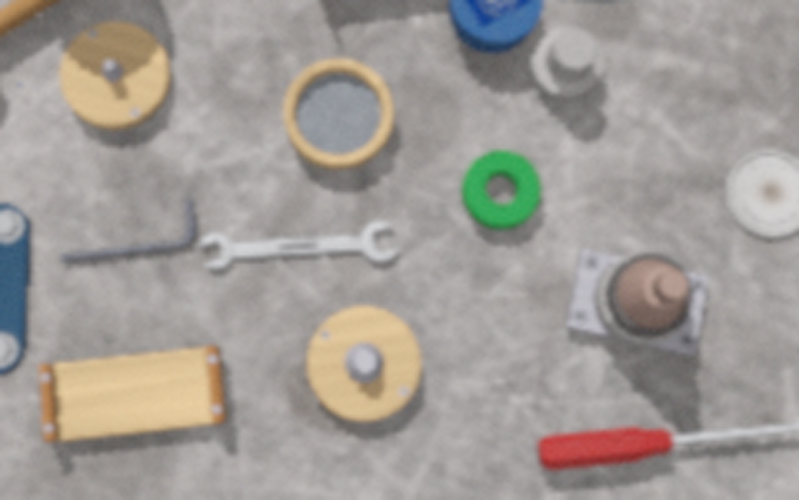

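View pics/c2.png

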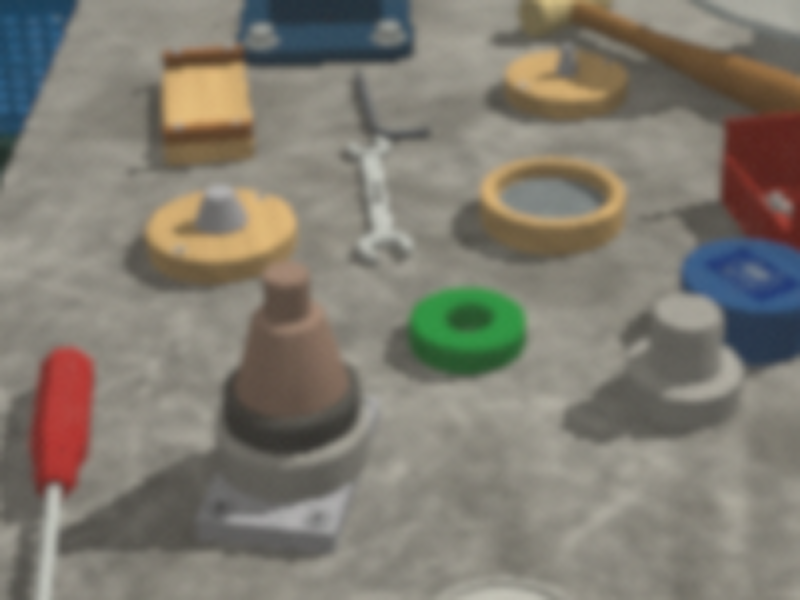

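```bash
cat > fit.py <<'E'
from h import *
from scipy.optimize import least_squares
th=np.linspace(0,2*np.pi,72,endpoint=False); D=np.c_[np.cos(th[::2]),np.sin(th[::2])]
def circ(r,z): return np.c_[r*np.cos(th),r*np.sin(th),0*th+z]
def box(a,b,z): return np.array([[i*a/2,j*b/2,k] for i in(-1,1) for j in(-1,1) for k in z])
def mask(fn,roi,lo,hi,S=4):
    x0,y0,x1,y1=roi; a=cv2.imread(f'pics/{fn}.png')[y0:y1,x0:x1]; a=cv2.resize(a,None,fx=S,fy=S,interpolation=cv2.INTER_CUBIC)
    m=cv2.inRange(cv2.cvtColor(a,cv2.COLOR_BGR2HSV),np.array(lo),np.array(hi))
    n,l,st,_=cv2.connectedComponentsWithStats(m); k=1+np.argmax(st[1:,4]); y,x=np.nonzero(l==k)
    return np.c_[x0+(x+.5)/S-.5,y0+(y+.5)/S-.5]
def fit(obs,model,p0,yaw=False,z=True):
    # obs: list (fn, pts)
    H=[(load(f),(P@D.T).max(0)) for f,P in obs]
    def res(p):
        c,s=np.cos(p[3]),np.sin(p[3]); M=model@np.array([[c,s,0],[-s,c,0],[0,0,1]])+p[:3]
        return np.concatenate([(proj(k,M)@D.T).max(0)-h for k,h in H])
    idx=[0,1]+([2] if z else [])+([3] if yaw else []); base=np.array(p0,float)
    def f(q): p=base.copy(); p[idx]=q; return res(p)
    r=least_squares(f,base[idx],loss='soft_l1'); p=base.copy(); p[idx]=r.x
    return p,[np.sqrt(np.mean(a**2)) for a in np.split(f(r.x),len(H))]
E
python3 - <<'E'
from fit import *
np.set_printoptions(precision=4,suppress=True)
T=load('top0')
wood=([8,75,60],[28,255,255]); cu=([0,38,40],[18,255,255])
disc=np.r_[circ(.042,0),circ(.042,.016)]; cup=np.r_[circ(.042,0),circ(.042,.02)]
rest=np.r_[box(.056,.130,(0,.014)),box(.056,.130,(.026,))]
cone=np.r_[circ(.0245,0),circ(.0245,.018),circ(.010,.056),circ(.010,.042)]
jobs={'cup':(cup,(240,142,284,186),(265,190,311,224),wood,0),
'thick':(disc,(245,216,292,262),(183,198,228,227),wood,0),
'slim':(disc,(174,134,215,173),(272,163,310,187),wood,0),
'rest':(rest,(168,228,232,270),(185,163,216,198),wood,1),
'cone':(cone,(340,204,372,236),(200,217,245,272),cu,0)}
for n,(m,rt,rs,c,y) in jobs.items():
    A=mask('top0',rt,*c);B=mask('side0',rs,*c)
    g=at_z(T,A.mean(0),.03)
    p0=[*g[:2],.05 if n=='cone' else 0,0]
    for z in(True,False):
        for o in ([('top0',A),('side0',B)],[('top0',A)],[('side0',B)]):
            if z and len(o)==1: continue
            print(n,len(A),len(B),*fit(o,m,p0,y,z))
for uv in ((580,252),(708,275),(695,352),(570,325)):
    print(at_z(T,((uv[0]+.5)/3.33-.5+160,(uv[1]+.5)/3.33-.5+130),.012))
E
```

```text
cup 4043 8004 [ 0.6476 -0.2335  0.0002  0.    ] [np.float64(0.8416229695556241), np.float64(0.5280500063647527)]
cup 4043 8004 [ 0.6476 -0.2334  0.      0.    ] [np.float64(0.8423811764744724), np.float64(0.5313922792819203)]
cup 4043 8004 [ 0.648  -0.2339  0.      0.    ] [np.float64(0.8256015707639819)]
cup 4043 8004 [ 0.6475 -0.2323  0.      0.    ] [np.float64(0.5029391849125764)]
thick 11032 9712 [ 0.4581 -0.2525 -0.0001  0.    ] [np.float64(0.6118482349631065), np.float64(0.43453383075068885)]
thick 11032 9712 [ 0.4581 -0.2525  0.      0.    ] [np.float64(0.6121550224319432), np.float64(0.43359239538504335)]
thick 11032 9712 [ 0.4581 -0.2527  0.      0.    ] [np.float64(0.6091135607647069)]
thick 11032 9712 [ 0.458  -0.2519  0.      0.    ] [np.float64(0.42455830474567774)]
slim 11496 6372 [ 0.6783 -0.0618  0.0005  0.    ] [np.float64(0.893933353731754), np.float64(0.5932832205773286)]
slim 11496 6372 [ 0.6784 -0.0615  0.      0.    ] [np.float64(0.8919703947283478), np.float64(0.6089557955769453)]
slim 11496 6372 [ 0.6791 -0.0619  0.      0.    ] [np.float64(0.863152256355183)
[... 275 characters left out ...]
4264), np.float64(1.1447238551828456)]
rest 19117 9831 [ 0.4365 -0.0843  0.      0.1099] [np.float64(0.8112783829785097)]
rest 19117 9831 [ 0.435  -0.0805  0.      0.109 ] [np.float64(1.1163021267424191)]
cone 5426 15185 [ 0.5047 -0.4557  0.0502  0.    ] [np.float64(0.8026388781172683), np.float64(6.053651998672207)]
cone 5426 15185 [ 0.5048 -0.4557  0.05    0.    ] [np.float64(0.7985431959339593), np.float64(6.07973520852921)]
cone 5426 15185 [ 0.5058 -0.4554  0.05    0.    ] [np.float64(0.7213052972823167)]
cone 5426 15185 [ 0.5033 -0.4566  0.05    0.    ] [np.float64(5.888148502671706)]
[ 0.5421 -0.4152  0.012 ]
[ 0.5251 -0.5106  0.012 ]
[ 0.4677 -0.4979  0.012 ]
[ 0.4874 -0.4059  0.012 ]
```

```bash
cat >> h.py <<'E'
def go(tx,ty,tz,axis=None):
    """shift (tool axes, /0.2) and twist (/30deg) to bring TCP to target, jaw axis to given world angle (deg)"""
    s=arm.observe(); R=np.array(s['tool_rot']); p=np.array(s['position'])
    d=R.T@(np.array([tx,ty,tz])-p)/.2; a=np.degrees(np.arctan2(R[1,1],R[0,1])); tw=0
    if axis is not None: tw=-((axis-a+90)%180-90)/30
    print('shift',np.round(d,4),'twist',round(tw,3),'| pos',np.round(p,4),'axis',round(a%180,2),'t',round(s['clock'],2),'F',np.round(s['contact_force'],1),'open',round(s['opening'],3),'ff',np.round(s['finger_force'],1),'z',np.round(R[:,2],4),'oh',arm.finger_overhang)
E
python3 - <<'E'
from h import *
T,S=load('top0'),load('side0')
def tri(a,b):
    A=[];
    for c,uv in((T,a),(S,b)):
        P=np.c_[c['R'],c['t']]; x,y=(uv[0]-c['cx'])/c['f'],(uv[1]-c['cy'])/c['f']; A+= [x*P[2]-P[0],y*P[2]-P[1]]
    A=np.array(A); return np.linalg.lstsq(A[:,:3],-A[:,3],rcond=None)[0]
print(tri((350,70),(390,100)),tri((290,25),(385,35)))
print(tri((160+672/3.33,130+282/3.33),(150+289/4,155+268/4)))
print(np.c_[[at_z(T,(u,v),.2) for u,v in((300,120),(345,130),(400,90))]])
go(.505,-.4557,.2,79)
E
```

```text
[ 0.77370137 -0.40137413  0.28509748] [ 0.79934574 -0.28117503  0.37558993]
[ 0.50781483 -0.4571613   0.10633837]
[[ 0.69207901 -0.31211617  0.2       ]
 [ 0.67093397 -0.40427779  0.2       ]
 [ 0.75992671 -0.52370515  0.2       ]]
shift [ 1.5525 -0.2211  0.1922] twist 1.059 | pos [ 0.2304 -0.6073  0.2384] axis 110.78 t 0.1 F [-0.1 -0.4  0. ] open 1.001 ff 0.0 z [-7.0e-04  1.4e-03 -1.0e+00] oh 0.008
```

>>> {"api": "jog_arm", "payload": {
  "plan": [
    [[0.1, -0.01, 0], 0.1],
    [[0.3, -0.03, 0], 0.35],
    [[0.5, -0.06, 0], 0.6],
    [[0.7, -0.1, 0], 0.8],
    [[0.85, -0.14, 0], 0.95],
    [[0.97, -0.14, 0], 1.0],
    [[1.0, -0.14, 0], 1.0]
  ],
  "gripper": 1
}}

```text
clock: 0.8
position: [0.4112, -0.5079, 0.2387]
tool_rot: [[0.988, -0.155, 0.001], [-0.155, -0.988, 0.002], [0.001, -0.002, -1.0]]
contact_force: [0.0, -0.9, 0.1]
opening: 0.999
finger_force: 0.0
```

```bash
python3 -c "
from h import *
go(.506,-.456,.135,79)"
```

```text
shift [ 0.4281 -0.3286  0.5194] twist 0.07 | pos [ 0.4112 -0.5079  0.2387] axis 81.1 t 0.8 F [ 0.  -0.9  0.1] open 0.999 ff 0.0 z [ 9.0e-04  1.6e-03 -1.0e+00] oh 0.008
```

>>> {"api": "jog_arm", "payload": {
  "plan": [
    [[0.15, -0.1, 0.05], 0.07],
    [[0.3, -0.22, 0.2], 0.07],
    [[0.4, -0.3, 0.35], 0.07],
    [[0.43, -0.33, 0.47], 0.07],
    [[0.43, -0.33, 0.52], 0.07],
    [[0.43, -0.33, 0.52], 0.07],
    [[0.43, -0.33, 0.52], 0.07]
  ],
  "gripper": 0.6
}}

```text
clock: 1.5
position: [0.5018, -0.4614, 0.1363]
tool_rot: [[0.98, -0.199, 0.0], [-0.199, -0.98, -0.002], [0.0, 0.002, -1.0]]
contact_force: [0.7, 0.8, 0.7]
opening: 0.602
finger_force: 0.0
```

```bash
python3 - <<'E'
from h import *
go(.506,-.456,.103,79)
a=snap('side','s1')['image'][140:290,140:340,::-1]; b=snap('top','t1')['image'][150:300,280:430,::-1]
cv2.imwrite('pics/c3.png',np.hstack([cv2.resize(a,None,fx=2.25,fy=2.25,interpolation=2),cv2.resize(b,None,fx=2.25,fy=2.25,interpolation=2)]))
for f in('s1','t1'): print(f,proj(load(f),arm.observe()['position']))
E
```

```text
shift [ 0.0151 -0.0307  0.1665] twist -0.015 | pos [ 0.5018 -0.4614  0.1363] axis 78.54 t 1.5 F [0.7 0.8 0.7] open 0.602 ff 0.0 z [ 1.0e-04 -1.7e-03 -1.0e+00] oh 0.008
s1 [[217.83031642 207.13206523]]
t1 [[367.806284   215.26222071]]
```

View pics/c3.png

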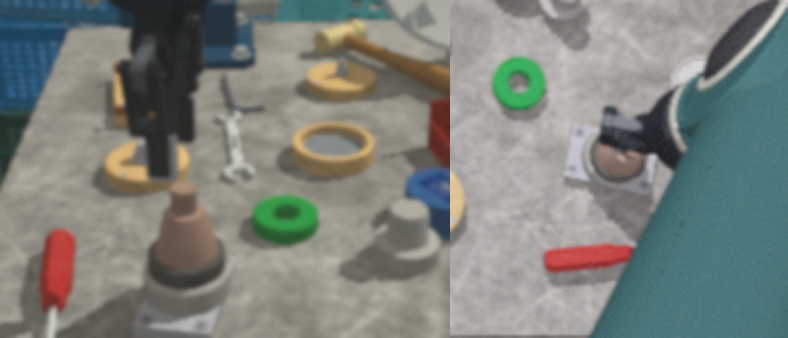

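The side view shows the fingertips just above the stem: tips at about (160,175), stem top at (183,190) in the crop. The arm may still be settling, so I'll read the state again.

```bash
python3 - <<'E'
from h import *
go(.506,-.456,.103,79)
for f in('s1','t1'): print(f,proj(load(f),[[.506,-.456,.106],[.505,-.4557,.106]]))
E
```

```text
shift [ 0.0112 -0.0292  0.1705] twist -0.015 | pos [ 0.5026 -0.4612  0.1371] axis 78.56 t 1.6 F [-0.5  0.4  0.3] open 0.598 ff 0.0 z [ 0.0017 -0.0024 -1.    ] oh 0.008
s1 [[221.00374462 221.88044398]
 [220.41054802 221.80766607]]
t1 [[361.26252612 215.36857272]
 [361.14974352 215.81542079]]
```

>>> {"api": "jog_arm", "payload": {
  "plan": [
    [[0.006, -0.015, 0.02], 0],
    [[0.011, -0.029, 0.06], 0],
    [[0.011, -0.029, 0.1], 0],
    [[0.011, -0.029, 0.14], 0],
    [[0.011, -0.029, 0.165], 0],
    [[0.011, -0.029, 0.175], 0],
    [[0.011, -0.029, 0.175], 0],
    [[0.011, -0.029, 0.175], 0]
  ]
}}

```text
clock: 2.4
position: [0.5065, -0.4542, 0.1004]
tool_rot: [[0.981, -0.196, 0.0], [-0.196, -0.981, -0.0], [0.0, 0.0, -1.0]]
contact_force: [-0.2, -0.9, -0.5]
opening: 0.603
finger_force: 0.0
```

```bash
python3 - <<'E'
from h import *
go(.506,-.456,.102,79)
E
```

```text
shift [-0.0008  0.0096 -0.0079] twist -0.011 | pos [ 0.5065 -0.4542  0.1004] axis 78.68 t 2.4 F [-0.2 -0.9 -0.5] open 0.603 ff 0.0 z [ 2.e-04 -3.e-04 -1.e+00] oh 0.008
```

>>> {"api": "jog_arm", "payload": {
  "plan": [
    [[0, 0.005, -0.01], 0],
    [[0, 0.005, -0.01], 0],
    [[0, 0.005, -0.01], 0],
    [[0, 0.005, -0.01], 0],
    [[0, 0.005, -0.01], 0],
    [[0, 0.005, -0.01], 0]
  ],
  "gripper": 0,
  "squeeze": 40
}}

```text
clock: 3.0
position: [0.5066, -0.4554, 0.1029]
tool_rot: [[0.981, -0.196, 0.001], [-0.196, -0.981, -0.001], [0.001, 0.001, -1.0]]
contact_force: [0.2, -0.8, 4.6]
opening: 0.21
finger_force: 39.2
```

```bash
python3 - <<'E'
from h import *
go(.506,-.456,.19,79)
E
```

```text
shift [-0.0017  0.0039 -0.4354] twist -0.011 | pos [ 0.5066 -0.4554  0.1029] axis 78.68 t 3.0 F [ 0.2 -0.8  4.6] open 0.21 ff 39.2 z [ 9.e-04 -1.e-03 -1.e+00] oh 0.008
```

>>> {"api": "jog_arm", "payload": {
  "plan": [
    [[0, 0, -0.03], 0],
    [[0, 0, -0.1], 0],
    [[0, 0, -0.22], 0],
    [[0, 0, -0.35], 0],
    [[0, 0, -0.43], 0],
    [[0, 0, -0.45], 0],
    [[0, 0, -0.45], 0]
  ]
}}

```text
clock: 3.7
position: [0.5063, -0.4548, 0.1927]
tool_rot: [[0.981, -0.196, 0.0], [-0.196, -0.981, -0.0], [0.0, 0.0, -1.0]]
contact_force: [0.1, 0.1, -2.7]
opening: 0.208
finger_force: 39.1
```

```bash
python3 - <<'E'
from h import *
go(.56,-.28,.19,79)
go(.6476,-.2333,.12,79)
E
```

```text
shift [ 0.0919 -0.9099  0.0132] twist -0.01 | pos [ 0.5063 -0.4548  0.1927] axis 78.69 t 3.7 F [ 0.1  0.1 -2.7] open 0.208 ff 39.1 z [ 4.e-04 -3.e-04 -1.e+00] oh 0.008
shift [ 0.4754 -1.2249  0.3633] twist -0.01 | pos [ 0.5063 -0.4548  0.1927] axis 78.69 t 3.7 F [ 0.1  0.1 -2.7] open 0.208 ff 39.1 z [ 4.e-04 -3.e-04 -1.e+00] oh 0.008
```

Weight is about 2.7 N, so the punch is held. Moving toward the cup.

>>> {"api": "jog_arm", "payload": {
  "plan": [
    [[0.01, -0.08, 0], 0],
    [[0.02, -0.22, 0], 0],
    [[0.04, -0.4, 0], 0],
    [[0.06, -0.58, 0], 0],
    [[0.08, -0.76, 0], 0],
    [[0.12, -0.9, 0], 0],
    [[0.2, -0.98, 0], 0],
    [[0.25, -1.0, 0], 0]
  ]
}}

```text
clock: 4.5
position: [0.5959, -0.2636, 0.191]
tool_rot: [[0.982, -0.191, -0.001], [-0.191, -0.982, 0.003], [-0.002, -0.003, -1.0]]
contact_force: [0.3, -0.5, -2.8]
opening: 0.206
finger_force: 39.2
```

>>> {"api": "jog_arm", "payload": {
  "plan": [
    [[0.06, -0.06, 0.0], 0],
    [[0.13, -0.14, 0.05], 0],
    [[0.19, -0.2, 0.15], 0],
    [[0.22, -0.22, 0.25], 0],
    [[0.22, -0.22, 0.35], 0],
    [[0.22, -0.22, 0.4], 0],
    [[0.22, -0.22, 0.4], 0],
    [[0.22, -0.22, 0.4], 0]
  ]
}}

```text
clock: 5.3
position: [0.6466, -0.2344, 0.1124]
tool_rot: [[0.98, -0.197, 0.0], [-0.197, -0.98, -0.0], [0.0, 0.0, -1.0]]
contact_force: [0.6, -0.3, -2.2]
opening: 0.209
finger_force: 39.2
```

```bash
python3 - <<'E'
from h import *
snap('side','s2');snap('top','t2')
go(.6476,-.2333,.066,79)
E
```

```text
shift [ 0.0009 -0.007   0.2376] twist -0.012 | pos [ 0.6471 -0.2346  0.1135] axis 78.65 t 5.4 F [ 0.1  1.4 -1.9] open 0.206 ff 39.2 z [ 2.e-03 -7.e-04 -1.e+00] oh 0.008
```

>>> {"api": "jog_arm", "payload": {
  "plan": [
    [[0, -0.005, 0.04], 0],
    [[0, -0.007, 0.1], 0],
    [[0, -0.007, 0.16], 0],
    [[0, -0.007, 0.2], 0],
    [[0, -0.007, 0.22], 0],
    [[0, -0.007, 0.232], 0],
    [[0, -0.007, 0.237], 0],
    [[0, -0.007, 0.24], 0]
  ]
}}

```text
clock: 6.2
position: [0.6468, -0.2329, 0.0645]
tool_rot: [[0.981, -0.196, 0.001], [-0.196, -0.981, -0.0], [0.001, 0.0, -1.0]]
contact_force: [0.1, 0.0, -1.8]
opening: 0.207
finger_force: 39.2
```

```bash
python3 - <<'E'
from h import *
go(.6476,-.2333,.063,79)
a=snap('side','s2')['image'][130:240,230:340,::-1]; 
cv2.imwrite('pics/c4.png',cv2.resize(a,None,fx=4,fy=4,interpolation=2))
E
```

```text
shift [0.0041 0.0014 0.0076] twist -0.011 | pos [ 0.6468 -0.2329  0.0645] axis 78.68 t 6.2 F [ 0.1  0.  -1.8] open 0.207 ff 39.2 z [ 6.e-04 -3.e-04 -1.e+00] oh 0.008
```

View pics/c4.png

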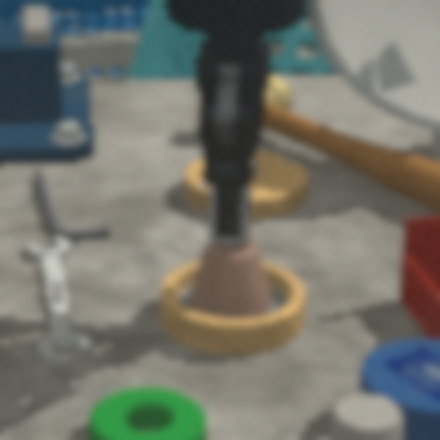

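The punch stands centred inside the cup rim, centre at about (233,290) in the crop, just above the floor. Lowering it gently now.

>>> {"api": "jog_arm", "payload": {
  "plan": [
    [[0, 0, 0.003], 0],
    [[0, 0, 0.006], 0],
    [[0, 0, 0.009], 0],
    [[0, 0, 0.011], 0],
    [[0, 0, 0.011], 0]
  ]
}}

```text
clock: 6.75
position: [0.6473, -0.2332, 0.0634]
tool_rot: [[0.981, -0.196, 0.002], [-0.196, -0.981, -0.001], [0.002, 0.0, -1.0]]
contact_force: [-0.3, 0.8, 4.8]
opening: 0.214
finger_force: 39.9
```

>>> {"api": "jog_arm", "payload": {
  "plan": [
    [[0, 0, 0], 0],
    [[0, 0, 0], 0],
    [[0, 0, 0], 0],
    [[0, 0, -0.02], 0],
    [[0, 0, -0.12], 0],
    [[0, 0, -0.3], 0],
    [[0, 0, -0.5], 0],
    [[-0.03, 0, -0.65], 0]
  ],
  "gripper": 0.6
}}

```text
clock: 7.55
position: [0.6418, -0.2317, 0.1948]
tool_rot: [[0.981, -0.196, 0.003], [-0.196, -0.981, -0.001], [0.003, 0.0, -1.0]]
contact_force: [-0.6, -0.2, 0.4]
opening: 0.597
finger_force: 0.0
```

```bash
python3 - <<'E'
from h import *
go(.56,-.30,.19,79)
go(.506,-.4555,.12,79)
E
```

```text
shift [-0.3341  0.4151  0.0231] twist -0.01 | pos [ 0.6418 -0.2317  0.1948] axis 78.7 t 7.55 F [-0.6 -0.2  0.4] open 0.597 ff 0.0 z [ 2.7e-03 -8.0e-04 -1.0e+00] oh 0.008
shift [-0.4475  1.2303  0.3729] twist -0.01 | pos [ 0.6418 -0.2317  0.1948] axis 78.7 t 7.55 F [-0.6 -0.2  0.4] open 0.597 ff 0.0 z [ 2.7e-03 -8.0e-04 -1.0e+00] oh 0.008
```

>>> {"api": "jog_arm", "payload": {
  "plan": [
    [[-0.12, 0.03, 0], 0],
    [[-0.25, 0.1, 0], 0],
    [[-0.36, 0.22, 0], 0],
    [[-0.42, 0.34, 0], 0],
    [[-0.45, 0.45, 0], 0],
    [[-0.45, 0.5, 0], 0],
    [[-0.45, 0.5, 0], 0]
  ],
  "gripper": 1
}}

```text
clock: 8.25
position: [0.5325, -0.3136, 0.1923]
tool_rot: [[0.98, -0.199, 0.0], [-0.199, -0.98, -0.001], [0.001, 0.001, -1.0]]
contact_force: [-0.7, 1.2, -0.6]
opening: 0.995
finger_force: 0.0
```

```bash
python3 - <<'E'
from h import *
go(.506,-.4555,.10,79)
b=snap('top','t3')['image'][140:270,230:430,::-1]; a=snap('side','s3')['image'][140:305,150:350,::-1]
cv2.imwrite('pics/c5.png',np.vstack([cv2.resize(b,None,fx=4,fy=4,interpolation=2)[:, :640],cv2.resize(a,None,fx=3.2,fy=3.2,interpolation=2)])[:1048])
im=cv2.imread('pics/c5.png'); cv2.imwrite('pics/c5.png',np.hstack([im[:520,:800][:, 140:640],im[520:][:520,:300]]) if 0 else im)
print(im.shape)
E
```

```text
shift [0.0109 0.7214 0.4622] twist -0.016 | pos [ 0.5325 -0.3136  0.1923] axis 78.53 t 8.25 F [-0.7  1.2 -0.6] open 0.995 ff 0.0 z [ 4.e-04 -8.e-04 -1.e+00] oh 0.008
(1048, 640, 3)
```

```bash
python3 - <<'E'
from h import *
a=cv2.imread('pics/t3.png')[185:265,315:405]; b=cv2.imread('pics/s3.png')[220:300,190:270]
cv2.imwrite('pics/c5.png',np.hstack([cv2.resize(a,None,fx=4.5,fy=4.5,interpolation=2),cv2.resize(b,None,fx=4.5,fy=4.5,interpolation=2)]))
E
```

```text
(no output)
```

View pics/c5.png

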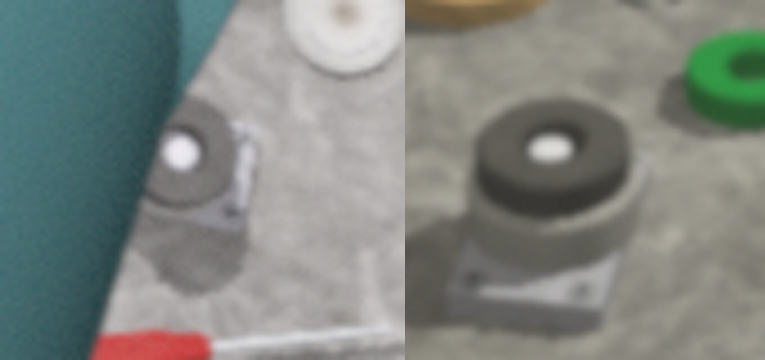

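```bash
python3 - <<'E'
from h import *
T,S=load('t3'),load('s3')
print('pin',at_z(T,(354.8,218.6),.046),at_z(S,(221.4,252.5),.046))
print('ring top',at_z(T,(354.4,218.2),.05), at_z(S,(190+150/4.5-.5,220+148/4.5-.5),.05))
# side outline check
th=np.linspace(0,2*np.pi,200)
for cx in(.506,.509):
  for r,z in((.030,.05),(.034,.034)):
    q=proj(S,np.c_[cx+r*np.cos(th),-.4565+r*np.sin(th),0*th+z]); print(cx,r,((q-[190,220]+.5)*4.5).min(0)+[405,0],((q-[190,220]+.5)*4.5).max(0)+[405,0])
    q=proj(T,np.c_[cx+r*np.cos(th),-.4565+r*np.sin(th),0*th+z]); print('  top',((q-[315,185]+.5)*4.5).min(0),((q-[315,185]+.5)*4.5).max(0))
E
```

```text
pin [ 0.5052991 -0.4572249  0.046    ] [ 0.50378015 -0.45853908  0.046     ]
ring top [ 0.50581261 -0.45524967  0.05      ] [ 0.5066153  -0.46398197  0.05      ]
0.506 0.03 [475.56610116  92.64715332] [631.96628996 184.22588348]
  top [125.19891398  95.0672381 ] [238.59121055 208.26259026]
0.506 0.034 [467.95294793 120.15932266] [643.42868291 226.07810009]
  top [111.0261553  91.987435 ] [237.23913293 218.02635635]
0.509 0.03 [483.4258055   92.37860523] [639.74933329 183.91875635]
  top [124.97976526  89.48296265] [238.29941298 202.53324132]
0.509 0.034 [475.73880609 119.89048916] [651.14018787 225.76537098]
  top [110.81984929  86.50894736] [236.95340928 212.38922242]
```

```bash
python3 - <<'E'
from h import *
S=load('s1')
for uv in((211,218),(211,220)):
    d=S['R'].T@np.array([(uv[0]-S['cx'])/S['f'],(uv[1]-S['cy'])/S['f'],1]); o=-S['R'].T@S['t']
    for y in(-.487,-.497): print(uv,y,o+d*(y-o[1])/d[1])
a=cv2.imread('pics/s3.png')[100:260,180:330]; cv2.imwrite('pics/c6.png',cv2.resize(a,None,fx=3.7,fy=3.7,interpolation=2)); print(proj(load('s3'),[[.5325,-.3136,.1923],[.541,-.271,.1843],[.524,-.356,.1843]]))
print(proj(load('s3'),[[.541,-.271,.1973],[.524,-.356,.1973]]))
E
```

```text
(211, 218) -0.487 [ 0.49274914 -0.487       0.13230851]
(211, 218) -0.497 [ 0.49369085 -0.497       0.13817219]
(211, 220) -0.487 [ 0.49252828 -0.487       0.12868226]
(211, 220) -0.497 [ 0.49347422 -0.497       0.13461538]
[[235.23149711 143.97273296]
 [239.59993123 140.54185293]
 [230.67878617 156.06225967]]
[[239.4099955  134.39283494]
 [230.3964151  149.34914843]]
```

View pics/c6.png

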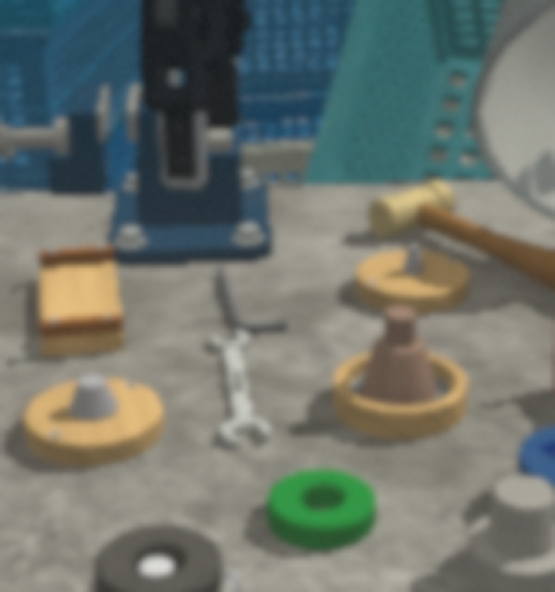

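The punch stands upright in the cup, and the open fingertip at (183,187) shows the pads do retract about 13 mm when open. Next is the small ring.

>>> {"api": "jog_arm", "payload": {
  "plan": [
    [[0, 0.1, 0], 0],
    [[0, 0.28, 0.02], 0],
    [[0.01, 0.48, 0.1], 0],
    [[0.01, 0.63, 0.22], 0],
    [[0.01, 0.71, 0.35], 0],
    [[0.01, 0.725, 0.44], 0],
    [[0.01, 0.725, 0.46], 0],
    [[0.01, 0.725, 0.46], 0]
  ],
  "gripper": 1
}}

```text
clock: 9.15
position: [0.5076, -0.452, 0.0995]
tool_rot: [[0.981, -0.193, -0.0], [-0.193, -0.981, 0.002], [-0.001, -0.002, -1.0]]
contact_force: [0.9, -0.7, -0.9]
opening: 0.998
finger_force: 0.0
```

>>> {"api": "jog_arm", "payload": {
  "plan": [
    [[0, 0, 0], 0],
    [[0, 0, 0], 0]
  ]
}}

```text
clock: 9.35
position: [0.5078, -0.4539, 0.1018]
tool_rot: [[0.981, -0.195, 0.002], [-0.195, -0.981, -0.001], [0.002, 0.001, -1.0]]
contact_force: [0.6, 0.1, 0.1]
opening: 1.0
finger_force: 0.0
```

```bash
python3 - <<'E'
from h import *
go(.506,-.4565,.041,79)
E
```

```text
shift [-0.0073  0.0142  0.3038] twist -0.007 | pos [ 0.5078 -0.4539  0.1018] axis 78.78 t 9.35 F [0.6 0.1 0.1] open 1.0 ff 0.0 z [ 0.0023 -0.0012 -1.    ] oh 0.008
```

>>> {"api": "jog_arm", "payload": {
  "plan": [
    [[-0.007, 0.013, 0.04], 0],
    [[-0.007, 0.013, 0.1], 0],
    [[-0.007, 0.013, 0.17], 0],
    [[-0.007, 0.013, 0.23], 0],
    [[-0.007, 0.013, 0.27], 0],
    [[-0.007, 0.013, 0.295], 0],
    [[-0.007, 0.013, 0.304], 0],
    [[-0.007, 0.013, 0.304], 0]
  ]
}}

```text
clock: 10.15
position: [0.5045, -0.4568, 0.0391]
tool_rot: [[0.981, -0.196, -0.0], [-0.196, -0.981, -0.0], [-0.0, 0.0, -1.0]]
contact_force: [0.5, -0.1, -0.3]
opening: 1.001
finger_force: 0.0
```

```bash
python3 - <<'E'
from h import *
go(.506,-.4565,.041,79)
E
```

```text
shift [ 0.007  -0.0032 -0.0094] twist -0.011 | pos [ 0.5045 -0.4568  0.0391] axis 78.68 t 10.15 F [ 0.5 -0.1 -0.3] open 1.001 ff 0.0 z [-0. -0. -1.] oh 0.008
```

>>> {"api": "jog_arm", "payload": {
  "plan": [
    [[0.006, 0, -0.008], 0],
    [[0.006, 0, -0.008], 0],
    [[0.006, 0, -0.008], 0],
    [[0.006, 0, -0.008], 0],
    [[0.006, 0, -0.008], 0]
  ],
  "gripper": 0,
  "squeeze": 50
}}

```text
clock: 10.65
position: [0.5064, -0.4577, 0.0423]
tool_rot: [[0.981, -0.196, 0.002], [-0.196, -0.981, -0.002], [0.002, 0.001, -1.0]]
contact_force: [-1.8, 0.6, 6.4]
opening: 0.679
finger_force: 52.8
```

```bash
python3 - <<'E'
from h import *
go(.506,-.4565,.041,79)
a=snap('side','s4')['image'][200:310,170:290,::-1]; cv2.imwrite('pics/c7.png',cv2.resize(a,None,fx=5,fy=5,interpolation=2))
E
```

```text
shift [-0.003  -0.0054  0.0065] twist -0.011 | pos [ 0.5064 -0.4577  0.0423] axis 78.68 t 10.65 F [-1.8  0.6  6.4] open 0.679 ff 52.8 z [ 0.0018 -0.0015 -1.    ] oh 0.008
```

View pics/c7.png

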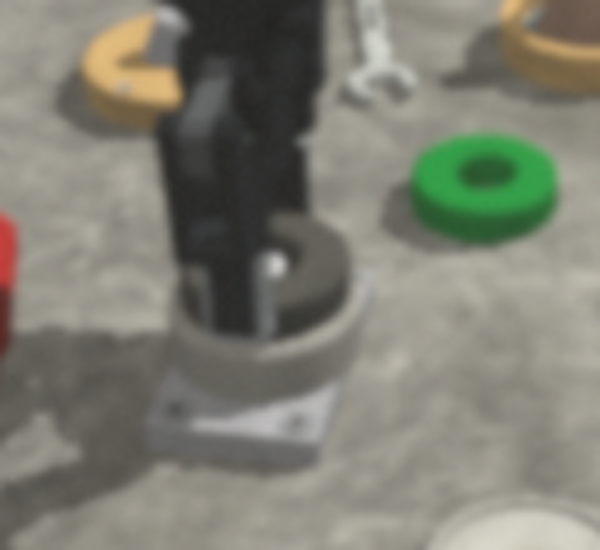

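The ring is gripped, with the near finger's tip at the ring's lower edge, around (240,330) in the crop. Lifting.

>>> {"api": "jog_arm", "payload": {
  "plan": [
    [[0, 0, -0.02], 0],
    [[0, 0, -0.06], 0],
    [[0, 0, -0.14], 0],
    [[0, 0, -0.3], 0],
    [[0, 0, -0.48], 0],
    [[0, 0, -0.62], 0],
    [[0, 0, -0.7], 0],
    [[0, 0, -0.7], 0]
  ]
}}

```text
clock: 11.5
position: [0.5068, -0.458, 0.1843]
tool_rot: [[0.981, -0.196, 0.004], [-0.196, -0.981, -0.004], [0.005, 0.003, -1.0]]
contact_force: [0.6, 0.1, -3.4]
opening: 0.677
finger_force: 54.4
```

```bash
python3 - <<'E'
from h import *
go(.506,-.4565,.041,79)
go(.6784,-.0612,.18,79)
a=snap('side','s4')['image'][150:320,150:330,::-1]; cv2.imwrite('pics/c8.png',cv2.resize(a,None,fx=3,fy=3,interpolation=2))
E
```

```text
shift [-0.009  -0.0085  0.7165] twist -0.011 | pos [ 0.5068 -0.458   0.1843] axis 78.68 t 11.5 F [ 0.6  0.1 -3.4] open 0.677 ff 54.4 z [ 0.0043 -0.0035 -1.    ] oh 0.008
shift [ 0.4518 -2.1139  0.0182] twist -0.011 | pos [ 0.5068 -0.458   0.1843] axis 78.68 t 11.5 F [ 0.6  0.1 -3.4] open 0.677 ff 54.4 z [ 0.0043 -0.0035 -1.    ] oh 0.008
```

View pics/c8.png

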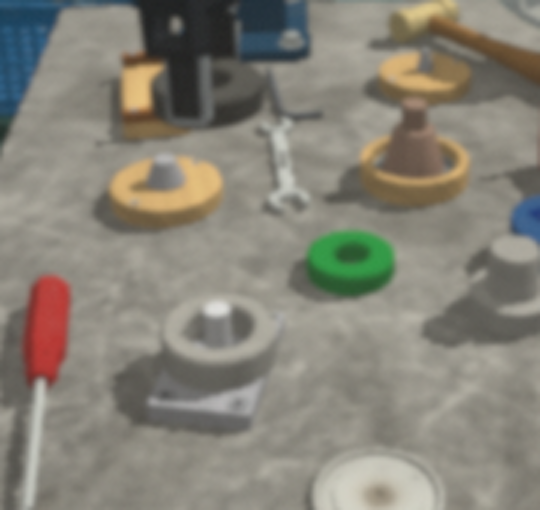

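The small ring is held level; the large ring and the bare pin remain on the plate, ring centre at about (220,330) in the crop. Carrying it to the slim peg.

>>> {"api": "jog_arm", "payload": {
  "plan": [
    [[0, -0.08, 0], 0],
    [[0, -0.22, 0], 0],
    [[0.0, -0.4, 0], 0],
    [[0.02, -0.58, 0], 0],
    [[0.04, -0.75, 0], 0],
    [[0.05, -0.88, 0], 0],
    [[0.06, -0.96, 0], 0],
    [[0.06, -1.0, 0], 0]
  ]
}}

```text
clock: 12.35
position: [0.5567, -0.2604, 0.1795]
tool_rot: [[0.981, -0.193, -0.002], [-0.193, -0.981, 0.002], [-0.002, -0.001, -1.0]]
contact_force: [0.5, 0.0, -2.6]
opening: 0.671
finger_force: 54.3
```

```bash
python3 - <<'E'
from h import *
go(.6784,-.0612,.12,79)
E
```

```text
shift [ 0.4052 -1.0944  0.298 ] twist -0.005 | pos [ 0.5567 -0.2604  0.1795] axis 78.86 t 12.35 F [ 0.5  0.  -2.6] open 0.671 ff 54.3 z [-0.0021  0.0016 -1.    ] oh 0.008
```

>>> {"api": "jog_arm", "payload": {
  "plan": [
    [[0.02, -0.1, 0], 0],
    [[0.06, -0.26, 0], 0],
    [[0.12, -0.44, 0], 0],
    [[0.2, -0.62, 0], 0],
    [[0.28, -0.78, 0], 0],
    [[0.34, -0.9, 0.05], 0],
    [[0.39, -0.97, 0.1], 0],
    [[0.4, -1.0, 0.15], 0]
  ]
}}

```text
clock: 13.15
position: [0.6748, -0.0824, 0.1493]
tool_rot: [[0.981, -0.196, -0.001], [-0.196, -0.981, -0.0], [-0.001, 0.0, -1.0]]
contact_force: [0.4, -0.3, -3.7]
opening: 0.674
finger_force: 54.3
```

>>> {"api": "jog_arm", "payload": {
  "plan": [
    [[0, -0.05, 0.05], 0],
    [[0, -0.09, 0.1], 0],
    [[0, -0.09, 0.15], 0],
    [[0, -0.09, 0.15], 0],
    [[0, -0.09, 0.15], 0]
  ]
}}

```text
clock: 13.65
position: [0.6776, -0.0663, 0.1207]
tool_rot: [[0.98, -0.197, -0.0], [-0.197, -0.98, -0.001], [-0.0, 0.001, -1.0]]
contact_force: [0.2, -0.7, -1.9]
opening: 0.672
finger_force: 54.3
```

```bash
python3 - <<'E'
from h import *
go(.6784,-.0612,.05,79)
a=snap('top','t5')['image'][110:190,155:245,::-1]; b=snap('side','s5')['image'][110:190,245:335,::-1]; cv2.imwrite('pics/c9.png',np.hstack([cv2.resize(i,None,fx=4.4,fy=4.4,interpolation=2) for i in(a,b)]))
go(.6784,-.0612,.05,79)
E
```

```text
shift [-0.0008 -0.0263  0.3536] twist -0.013 | pos [ 0.6776 -0.0663  0.1207] axis 78.61 t 13.65 F [ 0.2 -0.7 -1.9] open 0.672 ff 54.3 z [-5.e-04 -7.e-04 -1.e+00] oh 0.008
shift [-0.0042 -0.0244  0.3579] twist -0.012 | pos [ 0.6782 -0.0661  0.1216] axis 78.63 t 13.75 F [-0.2  0.2 -1.8] open 0.678 ff 54.3 z [ 1.1e-03 -5.0e-04 -1.0e+00] oh 0.008
```

View pics/c9.png

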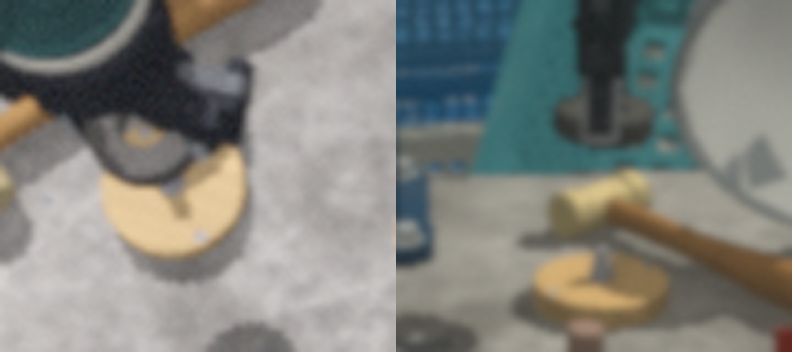

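```bash
python3 - <<'E'
from h import *
T,S=load('t0') if 0 else load('top0'),load('s5')
print('tip top',at_z(T,(192.7,149.2),.036),'tip side',at_z(S,(291.4,166.9),.036))
th=np.linspace(0,2*np.pi,200)
z0=.1216-.0085
P=np.r_[np.c_[.6782+.03*np.cos(th),-.0661+.03*np.sin(th),0*th+z0],np.c_[.6782+.03*np.cos(th),-.0661+.03*np.sin(th),0*th+z0+.016]]
q=(proj(S,P)-[245,110]+.5)*4.4+[396,0]; print('ring side',q.min(0),q.max(0))
q=(proj(load('t5'),P)-[155,110]+.5)*4.4; print('ring top',q.min(0),q.max(0))
E
```

```text
tip top [ 0.67869642 -0.06243406  0.036     ] tip side [ 0.67733645 -0.06734975  0.036     ]
ring side [556.32275497  89.99684228] [659.50239894 148.46494655]
ring top [83.55816127 65.62724916] [206.49236376 187.30475512]
```

>>> {"api": "jog_arm", "payload": {
  "plan": [
    [[-0.004, -0.02, 0.03], 0],
    [[-0.004, -0.02, 0.1], 0],
    [[-0.004, -0.02, 0.18], 0],
    [[-0.004, -0.02, 0.25], 0],
    [[-0.004, -0.02, 0.3], 0],
    [[-0.004, -0.02, 0.32], 0],
    [[-0.004, -0.02, 0.335], 0],
    [[-0.004, -0.02, 0.335], 0]
  ]
}}

```text
clock: 14.55
position: [0.6779, -0.0612, 0.0536]
tool_rot: [[0.981, -0.196, -0.0], [-0.196, -0.981, -0.0], [-0.0, 0.0, -1.0]]
contact_force: [0.3, -0.7, -2.5]
opening: 0.674
finger_force: 54.3
```

```bash
python3 - <<'E'
from h import *
go(.6782,-.0618,.0245,79)
a=snap('top','t6')['image'][110:190,155:245,::-1]; b=snap('side','s6')['image'][130:190,255:325,::-1]; cv2.imwrite('pics/c10.png',np.hstack([cv2.resize(a,(396,352),interpolation=2),cv2.resize(b,(411,352),interpolation=2)])[:, :800])
go(.6782,-.0618,.0245,79)
E
```

```text
shift [0.0019 0.0028 0.1457] twist -0.011 | pos [ 0.6779 -0.0612  0.0536] axis 78.68 t 14.55 F [ 0.3 -0.7 -2.5] open 0.674 ff 54.3 z [-1.e-04 -1.e-04 -1.e+00] oh 0.008
shift [-1.000e-04  3.200e-03  1.496e-01] twist -0.011 | pos [ 0.6783 -0.0612  0.0544] axis 78.68 t 14.65 F [-0.7 -0.2 -3.2] open 0.676 ff 54.3 z [ 1.e-03 -1.e-04 -1.e+00] oh 0.008
```

View pics/c10.png

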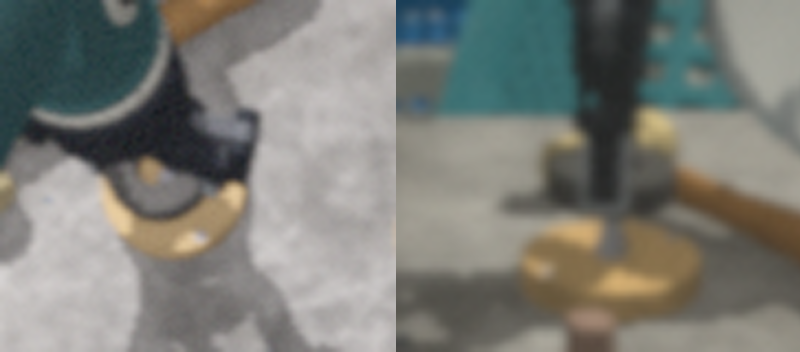

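In the side crop the ring (centre x about 612) is in line with the peg (about 613). Lowering it onto the peg.

>>> {"api": "jog_arm", "payload": {
  "plan": [
    [[0, 0.002, 0.02], 0],
    [[0, 0.002, 0.045], 0],
    [[0, 0.002, 0.07], 0],
    [[0, 0.002, 0.09], 0],
    [[0, 0.002, 0.105], 0],
    [[0, 0.002, 0.115], 0],
    [[0, 0.002, 0.115], 0]
  ]
}}

```text
clock: 15.35
position: [0.6775, -0.0615, 0.0304]
tool_rot: [[0.981, -0.196, -0.001], [-0.196, -0.981, -0.0], [-0.001, 0.0, -1.0]]
contact_force: [1.3, 0.7, -1.4]
opening: 0.672
finger_force: 54.3
```

```bash
python3 - <<'E'
from h import *
go(.6782,-.0618,.0245,79)
E
```

```text
shift [0.0035 0.0009 0.0297] twist -0.01 | pos [ 0.6775 -0.0615  0.0304] axis 78.69 t 15.35 F [ 1.3  0.7 -1.4] open 0.672 ff 54.3 z [-7.e-04 -0.e+00 -1.e+00] oh 0.008
```

Only small forces, so the ring is over the peg. Final slow lowering.

>>> {"api": "jog_arm", "payload": {
  "plan": [
    [[0, 0, 0.008], 0],
    [[0, 0, 0.016], 0],
    [[0, 0, 0.022], 0],
    [[0, 0, 0.026], 0],
    [[0, 0, 0.028], 0],
    [[0, 0, 0.028], 0]
  ]
}}

```text
clock: 15.95
position: [0.6777, -0.0615, 0.0252]
tool_rot: [[0.981, -0.196, -0.0], [-0.196, -0.981, -0.0], [-0.0, 0.0, -1.0]]
contact_force: [-0.0, 0.8, -3.0]
opening: 0.678
finger_force: 54.3
```

>>> {"api": "jog_arm", "payload": {
  "plan": [
    [[0, 0, 0.003], 0],
    [[0, 0, 0.006], 0],
    [[0, 0, 0.009], 0],
    [[0, 0, 0.009], 0]
  ]
}}

```text
clock: 16.35
position: [0.6779, -0.0616, 0.0248]
tool_rot: [[0.981, -0.196, 0.0], [-0.196, -0.981, -0.0], [0.0, 0.0, -1.0]]
contact_force: [-3.9, 0.7, 7.0]
opening: 0.679
finger_force: 55.2
```

>>> {"api": "jog_arm", "payload": {
  "plan": [
    [[0, 0, 0], 0],
    [[0, 0, 0], 0],
    [[0, 0, 0], 0],
    [[0, 0, -0.05], 0],
    [[0, 0, -0.15], 0],
    [[0, 0, -0.3], 0],
    [[0, 0, -0.48], 0],
    [[0, 0, -0.62], 0]
  ],
  "gripper": 1
}}

```text
clock: 17.15
position: [0.6785, -0.0615, 0.1503]
tool_rot: [[0.981, -0.196, 0.002], [-0.196, -0.981, -0.0], [0.002, -0.0, -1.0]]
contact_force: [0.6, -0.7, 0.6]
opening: 1.002
finger_force: 0.0
```

```bash
python3 - <<'E'
from h import *
go(.506,-.4565,.15,79)
E
```

```text
shift [-4.5810e-01  2.1056e+00 -2.0000e-04] twist -0.011 | pos [ 0.6785 -0.0615  0.1503] axis 78.68 t 17.15 F [ 0.6 -0.7  0.6] open 1.002 ff 0.0 z [ 2.3e-03 -1.0e-04 -1.0e+00] oh 0.008
```

```bash
python3 - <<'E'
from h import *
a=snap('top','t7')['image'][185:275,315:405,::-1]; b=snap('side','s7')['image'][225:310,190:275,::-1]; c=cv2.imread('pics/s7.png')[155:190,268:315]
L=[cv2.resize(i,(390,390),interpolation=2) for i in(a,b)]
o=np.hstack(L); k=cv2.resize(c,(235,175),interpolation=2); o=np.vstack([o,np.hstack([k,np.zeros((175,545,3),np.uint8)])]); cv2.imwrite('pics/c11.png',o)
E
```

```text
(no output)
```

View pics/c11.png

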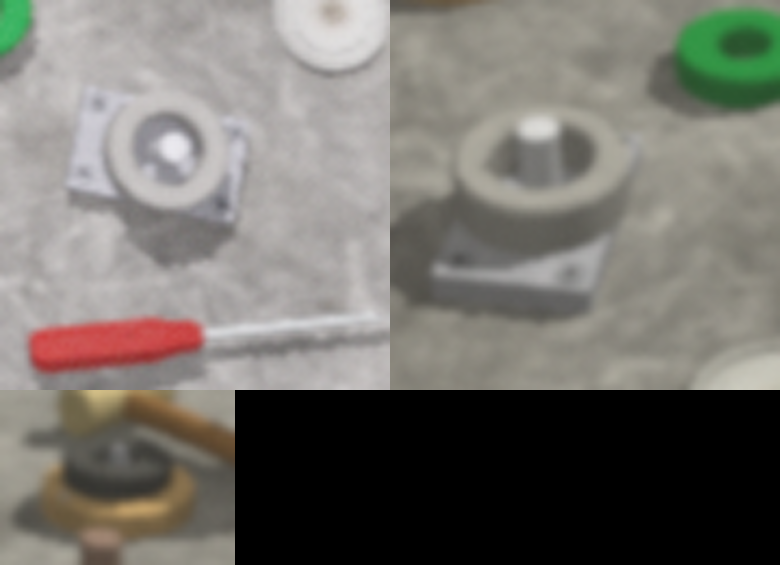

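The small ring lies flat on its peg. The large ring, centre (167,150) in the top crop, and the pin, at (174,148), are clear. I'll measure both, plus the plate's yaw.

```bash
python3 - <<'E'
from h import *
T,S=load('t7'),load('s7'); k=390/90; m=390/85
tp=lambda x,y:(315+(x+.5)/k-.5,185+(y+.5)/k-.5); sp=lambda x,y:(190+(x-390+.5)/m-.5,225+(y+.5)/m-.5)
print('pin',at_z(T,tp(174,148),.046),at_z(S,sp(538,128),.046))
print('ring',at_z(T,tp(166.5,150),.034))
c=np.array([at_z(T,tp(*p),.012)[:2] for p in((85,87),(248,125),(235,222),(68,190))]); print(c,c.mean(0))
y=((c[0]+c[3])-(c[1]+c[2])); x=((c[0]+c[1])-(c[2]+c[3])); print(np.degrees(np.arctan2(y[1],y[0])),np.degrees(np.arctan2(x[1],x[0])))
s=np.array([at_z(S,sp(*p),.012)[:2] for p in((433,268),(590,290),(640,133))]); print(s)
th=np.linspace(0,2*np.pi,200)
q=proj(S,np.c_[.506+.034*np.cos(th),-.4565+.034*np.sin(th),0*th+.034]); q=(q-[190,225]+.5)*m+[390,0]; print(q.min(0),q.max(0))
E
```

```text
pin [ 0.50489349 -0.45713297  0.046     ] [ 0.50458655 -0.45860834  0.046     ]
ring [ 0.50506598 -0.45607557  0.034     ]
[[ 0.54371131 -0.4163176 ]
 [ 0.52198825 -0.50940717]
 [ 0.46654417 -0.49901998]
 [ 0.48440461 -0.40456559]] [ 0.50416208 -0.45732758]
78.08192812580295 -10.920062379907721
[[ 0.46578923 -0.49527415]
 [ 0.52327536 -0.51064113]
 [ 0.5430593  -0.41697291]]
[454.18731946  99.57421134] [633.10375513 207.56982754]
```

>>> {"api": "jog_arm", "payload": {
  "plan": [
    [[-0.06, 0.1, 0], 0],
    [[-0.14, 0.28, 0], 0],
    [[-0.24, 0.48, 0], 0],
    [[-0.32, 0.66, 0], 0],
    [[-0.38, 0.82, 0], 0],
    [[-0.42, 0.93, 0], 0],
    [[-0.44, 0.99, 0], 0],
    [[-0.45, 1.0, 0], 0]
  ],
  "gripper": 1
}}

```text
clock: 18.05
position: [0.5495, -0.2415, 0.1474]
tool_rot: [[0.98, -0.199, -0.0], [-0.199, -0.98, -0.0], [-0.0, 0.0, -1.0]]
contact_force: [-0.3, 0.5, -0.5]
opening: 0.999
finger_force: 0.0
```

>>> {"api": "jog_arm", "payload": {
  "plan": [
    [[0, 0.1, 0], 0],
    [[0, 0.28, 0], 0],
    [[0, 0.48, 0], 0],
    [[0, 0.68, 0], 0],
    [[0, 0.84, 0], 0],
    [[0, 0.95, 0], 0],
    [[0, 1.0, 0], 0],
    [[0, 1.0, 0], 0]
  ]
}}

```text
clock: 18.85
position: [0.5114, -0.4361, 0.1471]
tool_rot: [[0.98, -0.197, -0.0], [-0.197, -0.98, 0.0], [-0.0, -0.0, -1.0]]
contact_force: [0.2, -0.7, -0.3]
opening: 0.997
finger_force: 0.0
```

```bash
python3 - <<'E'
from h import *
go(.5055,-.457,.07,78.7)
E
```

```text
shift [-0.0082  0.1083  0.3854] twist -0.001 | pos [ 0.5114 -0.4361  0.1471] axis 78.66 t 18.85 F [ 0.2 -0.7 -0.3] open 0.997 ff 0.0 z [-1.e-04  3.e-04 -1.e+00] oh 0.008
```

>>> {"api": "jog_arm", "payload": {
  "plan": [
    [[-0.004, 0.05, 0.02], 0],
    [[-0.008, 0.09, 0.1], 0],
    [[-0.008, 0.108, 0.2], 0],
    [[-0.008, 0.108, 0.3], 0],
    [[-0.008, 0.108, 0.36], 0],
    [[-0.008, 0.108, 0.385], 0],
    [[-0.008, 0.108, 0.385], 0],
    [[-0.008, 0.108, 0.385], 0]
  ]
}}

```text
clock: 19.65
position: [0.5058, -0.4571, 0.0711]
tool_rot: [[0.981, -0.196, 0.001], [-0.196, -0.981, -0.001], [0.001, 0.001, -1.0]]
contact_force: [-0.3, -0.4, 0.6]
opening: 1.003
finger_force: 0.0
```

```bash
python3 - <<'E'
from h import *
go(.5055,-.457,.0195,78.7)
E
```

```text
shift [-0.0018 -0.0005  0.258 ] twist 0.0 | pos [ 0.5058 -0.4571  0.0711] axis 78.7 t 19.65 F [-0.3 -0.4  0.6] open 1.003 ff 0.0 z [ 9.e-04 -7.e-04 -1.e+00] oh 0.008
```

>>> {"api": "jog_arm", "payload": {
  "plan": [
    [[0, 0, 0.05], 0],
    [[0, 0, 0.11], 0],
    [[0, 0, 0.17], 0],
    [[0, 0, 0.215], 0],
    [[0, 0, 0.24], 0],
    [[0, 0, 0.252], 0],
    [[0, 0, 0.255], 0],
    [[0, 0, 0.255], 0]
  ]
}}

```text
clock: 20.45
position: [0.5054, -0.4572, 0.0197]
tool_rot: [[0.981, -0.196, 0.0], [-0.196, -0.981, -0.0], [0.0, 0.0, -1.0]]
contact_force: [0.2, 0.9, 0.5]
opening: 1.001
finger_force: 0.0
```

>>> {"api": "jog_arm", "payload": {
  "plan": [
    [[0, 0, 0], 0],
    [[0, 0, 0], 0],
    [[0, 0, 0], 0],
    [[0, 0, 0], 0],
    [[0, 0, 0], 0]
  ],
  "gripper": 0,
  "squeeze": 50
}}

```text
clock: 20.95
position: [0.5059, -0.4574, 0.0207]
tool_rot: [[0.981, -0.196, 0.001], [-0.196, -0.981, -0.001], [0.002, 0.001, -1.0]]
contact_force: [-0.5, 1.2, 6.4]
opening: 0.773
finger_force: 55.0
```

```bash
python3 - <<'E'
from h import *
go(.5055,-.457,.0195,78.7)
E
```

```text
shift [-0.0023 -0.0015  0.0058] twist -0.0 | pos [ 0.5059 -0.4574  0.0207] axis 78.69 t 20.95 F [-0.5  1.2  6.4] open 0.773 ff 55.0 z [ 0.0014 -0.0011 -1.    ] oh 0.008
```

>>> {"api": "jog_arm", "payload": {
  "plan": [
    [[0, 0, -0.02], 0],
    [[0, 0, -0.06], 0],
    [[0, 0, -0.14], 0],
    [[0, 0, -0.28], 0],
    [[0, 0, -0.42], 0],
    [[0, 0, -0.55], 0],
    [[0, 0, -0.6], 0],
    [[0, 0, -0.6], 0]
  ]
}}

```text
clock: 21.75
position: [0.506, -0.4577, 0.1418]
tool_rot: [[0.981, -0.196, 0.003], [-0.196, -0.981, -0.002], [0.003, 0.002, -1.0]]
contact_force: [-0.2, -1.0, -4.3]
opening: 0.766
finger_force: 56.9
```

```bash
python3 - <<'E'
from h import *
go(.4581,-.2523,.12,78.7)
E
```

```text
shift [-0.437  -0.9601  0.1058] twist -0.001 | pos [ 0.506  -0.4577  0.1418] axis 78.68 t 21.75 F [-0.2 -1.  -4.3] open 0.766 ff 56.9 z [ 0.003  -0.0025 -1.    ] oh 0.008
```

>>> {"api": "jog_arm", "payload": {
  "plan": [
    [[-0.04, -0.08, 0], 0],
    [[-0.1, -0.22, 0], 0],
    [[-0.18, -0.4, 0], 0],
    [[-0.26, -0.58, 0], 0],
    [[-0.34, -0.75, 0], 0],
    [[-0.4, -0.88, 0.03], 0],
    [[-0.43, -0.95, 0.08], 0],
    [[-0.437, -0.96, 0.105], 0]
  ]
}}

```text
clock: 22.55
position: [0.4558, -0.2485, 0.1167]
tool_rot: [[0.981, -0.193, -0.004], [-0.193, -0.981, 0.003], [-0.004, -0.002, -1.0]]
contact_force: [-0.2, 0.5, -2.3]
opening: 0.772
finger_force: 56.9
```

>>> {"api": "jog_arm", "payload": {
  "plan": [
    [[0, 0, 0], 0],
    [[0, 0, 0], 0],
    [[0, 0, 0], 0]
  ]
}}

```text
clock: 22.85
position: [0.4574, -0.253, 0.1186]
tool_rot: [[0.98, -0.198, 0.0], [-0.198, -0.98, -0.001], [0.001, 0.001, -1.0]]
contact_force: [-0.2, -0.3, -3.2]
opening: 0.775
finger_force: 56.9
```

```bash
python3 - <<'E'
from h import *
go(.4581,-.2523,.05,78.7)
b=snap('side','s8')['image'][140:240,170:250,::-1]; a=snap('top','t8')['image'][200:270,235:315,::-1]; np.save('pics/x.npy',b)
go(.4581,-.2523,.05,78.7)
P=arm.observe()['position']; S=load('s8'); th=np.linspace(0,2*np.pi,200)
for z in(-.0087,.0133):
  q=proj(S,np.c_[P[0]+.034*np.cos(th),P[1]+.034*np.sin(th),0*th+P[2]+z]); print(z,q.min(0),q.max(0))
q=proj(S,np.c_[.4581+.042*np.cos(th),-.2523+.042*np.sin(th),0*th+.016]); print('base',q.min(0),q.max(0))
cv2.imwrite('pics/c12.png',cv2.resize(b,None,fx=5,fy=5,interpolation=2))
E
```

```text
shift [ 0.0023 -0.0043  0.3429] twist -0.004 | pos [ 0.4574 -0.253   0.1186] axis 78.58 t 22.85 F [-0.2 -0.3 -3.2] open 0.775 ff 56.9 z [ 5.e-04 -8.e-04 -1.e+00] oh 0.008
shift [ 0.0031 -0.0022  0.3433] twist -0.003 | pos [ 0.4574 -0.2526  0.1187] axis 78.6 t 22.95 F [-0.4  0.5 -2.9] open 0.774 ff 56.9 z [ 5.e-04 -6.e-04 -1.e+00] oh 0.008
-0.0087 [185.42319511 165.59550524] [217.41816375 178.37700918]
0.0133 [184.4884562  156.35915381] [216.85901033 168.56625436]
base [185.8984176  201.17468742] [223.55357919 219.61580382]
```

View pics/c12.png

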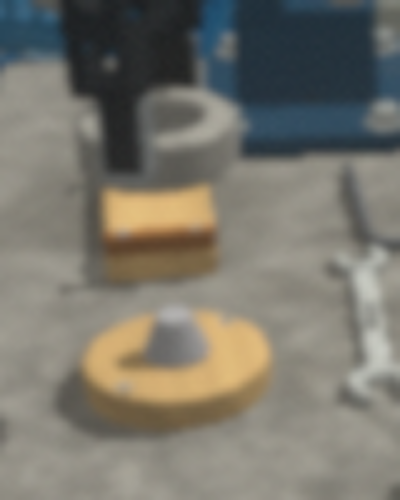

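The held ring and the peg base match their predicted pixels to within 1 px: ring 185.6–217.6, base 186–224. Descending.

>>> {"api": "jog_arm", "payload": {
  "plan": [
    [[0.003, -0.002, 0.04], 0],
    [[0.003, -0.002, 0.12], 0],
    [[0.003, -0.002, 0.2], 0],
    [[0.003, -0.002, 0.27], 0],
    [[0.003, -0.002, 0.32], 0],
    [[0.003, -0.002, 0.36], 0],
    [[0.003, -0.002, 0.39], 0],
    [[0.003, -0.002, 0.41], 0]
  ]
}}

```text
clock: 23.75
position: [0.458, -0.2513, 0.0361]
tool_rot: [[0.981, -0.196, 0.0], [-0.196, -0.981, -0.0], [0.0, 0.0, -1.0]]
contact_force: [0.9, -1.1, -3.7]
opening: 0.775
finger_force: 56.9
```

>>> {"api": "jog_arm", "payload": {
  "plan": [
    [[0, 0, 0.01], 0],
    [[0, 0, 0.02], 0],
    [[0, 0, 0.02], 0]
  ]
}}

```text
clock: 24.05
position: [0.458, -0.2513, 0.0326]
tool_rot: [[0.981, -0.196, 0.0], [-0.196, -0.981, -0.0], [0.0, 0.0, -1.0]]
contact_force: [-0.1, 0.5, -3.3]
opening: 0.77
finger_force: 56.9
```

```bash
python3 - <<'E'
from h import *
go(.4581,-.2523,.0247,78.7)
E
```

```text
shift [0.0016 0.0047 0.0393] twist -0.001 | pos [ 0.458  -0.2513  0.0326] axis 78.68 t 24.05 F [-0.1  0.5 -3.3] open 0.77 ff 56.9 z [ 2.e-04 -2.e-04 -1.e+00] oh 0.008
```

>>> {"api": "jog_arm", "payload": {
  "plan": [
    [[0, 0.003, 0.01], 0],
    [[0, 0.004, 0.02], 0],
    [[0, 0.004, 0.028], 0],
    [[0, 0.004, 0.034], 0],
    [[0, 0.004, 0.038], 0],
    [[0, 0.004, 0.042], 0],
    [[0, 0.004, 0.042], 0]
  ]
}}

```text
clock: 24.75
position: [0.4577, -0.252, 0.0251]
tool_rot: [[0.981, -0.196, -0.0], [-0.196, -0.981, -0.0], [-0.0, 0.0, -1.0]]
contact_force: [-3.6, 2.2, 8.5]
opening: 0.769
finger_force: 58.1
```

>>> {"api": "jog_arm", "payload": {
  "plan": [
    [[0, 0, 0], 0],
    [[0, 0, 0], 0],
    [[0, 0, 0], 0],
    [[0, 0, -0.05], 0],
    [[0, 0, -0.15], 0],
    [[0, 0, -0.3], 0],
    [[0, 0, -0.48], 0],
    [[0, 0, -0.6], 0]
  ],
  "gripper": 1
}}

```text
clock: 25.55
position: [0.4585, -0.2524, 0.147]
tool_rot: [[0.981, -0.196, 0.003], [-0.196, -0.981, -0.001], [0.003, 0.001, -1.0]]
contact_force: [0.0, 0.0, 0.3]
opening: 1.001
finger_force: 0.0
```

```bash
python3 - <<'E'
from fit import *
np.set_printoptions(precision=4,suppress=True)
snap('top','t9');snap('side','s9')
go(.5048,-.4575,.12,78.7)
# large ring position check: bright pin blob & plate; wood mask of thick base still
T,S=load('t9'),load('s9')
for f,cam,z in(('t9',T,.046),('s9',S,.046)):
    g=cv2.imread(f'pics/{f}.png',0); u,v=proj(cam,[[.505,-.4575,.046]])[0].astype(int)
    x0,y0=u-9,v-7; w=cv2.resize(g[y0:y0+15,x0:x0+19],None,fx=4,fy=4,interpolation=2)
    m=w>195 if (w>195).sum()>50 else w>w.max()-20
    y,x=np.nonzero(m); print(f,w.max(),m.sum(),at_z(cam,(x0+(x.mean()+.5)/4-.5,y0+(y.mean()+.5)/4-.5),z))
E
```

```text
shift [0.4189 0.9572 0.1465] twist -0.001 | pos [ 0.46   -0.2532  0.1483] axis 78.68 t 25.65 F [ 0.2 -1.  -0.6] open 1.0 ff 0.0 z [ 0.0071 -0.0035 -1.    ] oh 0.008
t9 230 2992 [ 0.5107 -0.4556  0.046 ]
s9 218 342 [ 0.5048 -0.4584  0.046 ]
```

>>> {"api": "jog_arm", "payload": {
  "plan": [
    [[0.04, 0.08, 0], 0],
    [[0.11, 0.24, 0], 0],
    [[0.19, 0.43, 0], 0],
    [[0.27, 0.62, 0], 0],
    [[0.34, 0.78, 0.02], 0],
    [[0.39, 0.89, 0.06], 0],
    [[0.415, 0.95, 0.11], 0],
    [[0.42, 0.96, 0.145], 0]
  ],
  "gripper": 0.6
}}

```text
clock: 26.45
position: [0.5008, -0.4584, 0.1124]
tool_rot: [[0.98, -0.199, -0.003], [-0.199, -0.98, 0.001], [-0.003, -0.001, -1.0]]
contact_force: [-0.1, 1.0, -0.3]
opening: 0.6
finger_force: 0.0
```

>>> {"api": "jog_arm", "payload": {
  "plan": [
    [[0, 0, 0], 0],
    [[0, 0, 0.1], 0],
    [[0, 0, 0.2], 0],
    [[0, 0, 0.25], 0],
    [[0, 0, 0.25], 0],
    [[0, 0, 0.25], 0]
  ]
}}

```text
clock: 27.05
position: [0.5029, -0.4564, 0.0658]
tool_rot: [[0.981, -0.196, 0.001], [-0.196, -0.981, -0.0], [0.001, 0.0, -1.0]]
contact_force: [-0.0, -0.2, 0.8]
opening: 0.602
finger_force: 0.0
```

```bash
python3 - <<'E'
from h import *
go(.5048,-.4577,.027,78.7)
E
```

```text
shift [0.0103 0.0045 0.1939] twist 0.001 | pos [ 0.5029 -0.4564  0.0658] axis 78.73 t 27.05 F [-0.  -0.2  0.8] open 0.602 ff 0.0 z [ 6.e-04 -2.e-04 -1.e+00] oh 0.008
```

>>> {"api": "jog_arm", "payload": {
  "plan": [
    [[0.01, 0.004, 0.03], 0],
    [[0.01, 0.004, 0.08], 0],
    [[0.01, 0.004, 0.13], 0],
    [[0.01, 0.004, 0.165], 0],
    [[0.01, 0.004, 0.185], 0],
    [[0.01, 0.004, 0.192], 0],
    [[0.01, 0.004, 0.192], 0],
    [[0.01, 0.004, 0.192], 0]
  ]
}}

```text
clock: 27.85
position: [0.5044, -0.4582, 0.027]
tool_rot: [[0.981, -0.196, 0.0], [-0.196, -0.981, -0.0], [0.0, 0.0, -1.0]]
contact_force: [0.4, 0.7, -0.5]
opening: 0.603
finger_force: 0.0
```

>>> {"api": "jog_arm", "payload": {
  "plan": [
    [[0, 0, 0], 0],
    [[0, 0, 0], 0],
    [[0, 0, 0], 0],
    [[0, 0, 0], 0],
    [[0, 0, 0], 0],
    [[0, 0, 0], 0]
  ],
  "gripper": 0,
  "squeeze": 100
}}

```text
clock: 28.45
position: [0.5044, -0.458, 0.0273]
tool_rot: [[0.981, -0.196, 0.0], [-0.196, -0.981, -0.0], [0.0, 0.0, -1.0]]
contact_force: [-1.6, 2.8, 5.5]
opening: 0.154
finger_force: 97.6
```

```bash
python3 - <<'E'
from h import *
go(.5048,-.4577,.027,78.7)
E
```

```text
shift [ 0.0018 -0.0017  0.0017] twist -0.0 | pos [ 0.5044 -0.458   0.0273] axis 78.69 t 28.45 F [-1.6  2.8  5.5] open 0.154 ff 97.6 z [ 3.e-04 -1.e-04 -1.e+00] oh 0.008
```

>>> {"api": "jog_arm", "payload": {
  "plan": [
    [[0, 0, -0.015], 0],
    [[0, 0, -0.04], 0],
    [[0, 0, -0.1], 0],
    [[0, 0, -0.2], 0],
    [[0, 0, -0.32], 0],
    [[0, 0, -0.44], 0],
    [[0, 0, -0.52], 0],
    [[0, 0, -0.55], 0]
  ]
}}

```text
clock: 29.25
position: [0.505, -0.4587, 0.1391]
tool_rot: [[0.981, -0.196, 0.003], [-0.196, -0.981, -0.002], [0.003, 0.002, -1.0]]
contact_force: [-0.0, 1.2, -6.4]
opening: 0.148
finger_force: 97.7
```

```bash
python3 - <<'E'
from h import *
go(.4363,-.0836,.14,96.5)
E
```

```text
shift [-0.7049 -1.7717 -0.0098] twist -0.594 | pos [ 0.505  -0.4587  0.1391] axis 78.68 t 29.25 F [-0.   1.2 -6.4] open 0.148 ff 97.7 z [ 0.0026 -0.0023 -1.    ] oh 0.008
```

>>> {"api": "jog_arm", "payload": {
  "plan": [
    [[-0.03, -0.07, 0], -0.03],
    [[-0.08, -0.2, 0], -0.08],
    [[-0.15, -0.36, 0], -0.15],
    [[-0.22, -0.54, 0], -0.22],
    [[-0.28, -0.7, 0], -0.28],
    [[-0.33, -0.83, 0], -0.33],
    [[-0.36, -0.91, 0], -0.36],
    [[-0.38, -0.95, 0], -0.38]
  ]
}}

```text
clock: 30.05
position: [0.4668, -0.2552, 0.1365]
tool_rot: [[1.0, 0.004, -0.0], [0.004, -1.0, 0.001], [-0.0, -0.001, -1.0]]
contact_force: [0.4, -0.1, -6.4]
opening: 0.156
finger_force: 98.0
```

```bash
python3 - <<'E'
from h import *
go(.4363,-.0836,.14,96.5)
E
```

```text
shift [-0.1495 -0.8585 -0.0172] twist -0.21 | pos [ 0.4668 -0.2552  0.1365] axis 90.21 t 30.05 F [ 0.4 -0.1 -6.4] open 0.156 ff 98.0 z [-5.e-04  5.e-04 -1.e+00] oh 0.008
```

>>> {"api": "jog_arm", "payload": {
  "plan": [
    [[-0.01, -0.07, 0], -0.02],
    [[-0.03, -0.2, 0], -0.06],
    [[-0.06, -0.36, 0], -0.11],
    [[-0.09, -0.52, 0], -0.15],
    [[-0.12, -0.67, 0], -0.18],
    [[-0.14, -0.78, 0], -0.2],
    [[-0.15, -0.84, 0], -0.21],
    [[-0.15, -0.855, 0], -0.21]
  ]
}}

```text
clock: 30.85
position: [0.437, -0.0852, 0.1368]
tool_rot: [[0.994, 0.112, 0.0], [0.112, -0.994, -0.0], [0.0, 0.0, -1.0]]
contact_force: [0.6, -0.7, -6.1]
opening: 0.154
finger_force: 98.2
```

>>> {"api": "jog_arm", "payload": {
  "plan": [
    [[0, 0, 0.05], 0],
    [[0, 0, 0.15], 0],
    [[0, 0, 0.2], 0],
    [[0, 0, 0.2], 0],
    [[0, 0, 0.2], 0]
  ]
}}

```text
clock: 31.35
position: [0.4368, -0.0865, 0.0964]
tool_rot: [[0.994, 0.11, -0.001], [0.11, -0.994, -0.0], [-0.001, 0.0, -1.0]]
contact_force: [-0.0, -0.6, -5.5]
opening: 0.151
finger_force: 98.2
```

```bash
python3 - <<'E'
from h import *
go(.4363,-.0836,.0413,96.5)
c=snap('top','t10'); snap('side','s10'); 
for f in('t10','s10'):
  cam=load(f); P=np.array(arm.observe()['position']); 
  for yaw in(4,6.3,9):
    a=np.radians(yaw); R=np.array([[np.cos(a),-np.sin(a)],[np.sin(a),np.cos(a)]])
    C=np.array([[*(P[:2]+R@[i*.03,j*.048]),P[2]-.0273+.012] for i,j in((1,1),(1,-1),(-1,-1),(-1,1))]); print(f,yaw,np.round(proj(cam,C),1).tolist())
E
```

```text
shift [-0.0009 -0.0145  0.2757] twist -0.006 | pos [ 0.4368 -0.0865  0.0964] axis 96.32 t 31.35 F [-0.  -0.6 -5.5] open 0.151 ff 98.2 z [-5.e-04 -1.e-04 -1.e+00] oh 0.008
t10 4 [[173.9, 234.5], [216.4, 231.7], [217.6, 258.6], [174.5, 261.5]]
t10 6.3 [[173.4, 235.4], [215.8, 230.9], [218.1, 257.6], [175.1, 262.4]]
t10 9 [[172.9, 236.5], [215.1, 230.0], [218.6, 256.5], [175.8, 263.3]]
s10 4 [[211.2, 149.0], [211.7, 162.4], [187.0, 163.8], [188.6, 150.1]]
s10 6.3 [[210.5, 148.8], [212.5, 162.2], [187.8, 163.9], [187.9, 150.3]]
s10 9 [[209.6, 148.7], [213.3, 161.9], [188.8, 164.0], [187.1, 150.6]]
```

```bash
cat > edge.py <<'E'
import sys
from h import *
def end_edges(f,P,ztop,rng=6):
    cam=load(f); im=cv2.cvtColor(cv2.imread(f'pics/{f}.png'),cv2.COLOR_BGR2HSV)[:,:,1].astype(np.float32)
    im=cv2.GaussianBlur(im,(0,0),.7); a=np.radians(6.3); R=np.array([[np.cos(a),-np.sin(a)],[np.sin(a),np.cos(a)]])
    for sgn in(1,-1):
        pts=[]
        for x in np.linspace(-.022,.022,23):
            o=np.arange(-.014,.0141,.0005)
            L=np.array([[*(P[:2]+R@[x,sgn*(.048+d)]),ztop] for d in o]); q=proj(cam,L).astype(np.float32)
            v=cv2.remap(im,q[:,0],q[:,1],cv2.INTER_LINEAR).ravel(); g=np.gradient(v); i=np.argmax(np.abs(g)); pts.append((x,o[i],g[i]))
        pts=np.array(pts); A=np.c_[pts[:,0],np.ones(len(pts))]; w=np.ones(len(pts),bool)
        for _ in range(4):
            k=np.linalg.lstsq(A[w],pts[w,1],rcond=None)[0]; r=np.abs(A@k-pts[:,1]); w=r<max(.0015,np.median(r))
        print(f,'end',sgn,'slope deg',round(np.degrees(np.arctan(k[0]*sgn))*-1*-1,2),'offset mm',round(k[1]*1e3,2),'n',w.sum(),'offs',np.round(pts[::2,1]*1e3,1).tolist())
E
python3 - <<'E'
from edge import *
end_edges('t10',np.array([.4368,-.0865]),.0964-.0153)
end_edges('s10',np.array([.4368,-.0865]),.0964-.0153)
E
```

```text
t10 end 1 slope deg -4.13 offset mm -9.02 n 23 offs [-7.0, -8.5, -8.0, -7.5, -9.0, -9.0, -8.5, -9.0, -10.0, -10.0, -10.0, -10.5]
t10 end -1 slope deg -4.35 offset mm 0.8 n 15 offs [-1.0, 0.0, -0.5, 0.5, 0.0, 2.5, 4.0, 3.5, 2.5, 1.5, 0.0, 0.0]
s10 end 1 slope deg -2.34 offset mm 4.99 n 11 offs [6.0, 4.5, 7.0, -5.0, -11.5, 11.0, 13.0, 10.0, 8.0, 6.0, 4.5, 3.5]
s10 end -1 slope deg -0.11 offset mm 13.75 n 18 offs [14.0, 14.0, 13.0, 13.0, 13.5, 14.0, 14.0, 13.0, 13.5, 14.0, 14.0, 9.0]
```

>>> {"api": "jog_arm", "payload": {
  "plan": [
    [[0, -0.007, 0.03], 0],
    [[0, -0.014, 0.08], 0],
    [[0, -0.014, 0.13], 0],
    [[0, -0.014, 0.165], 0],
    [[0, -0.014, 0.18], 0],
    [[0, -0.014, 0.18], 0],
    [[0, -0.014, 0.18], 0]
  ]
}}

```text
clock: 32.15
position: [0.4366, -0.0831, 0.0607]
tool_rot: [[0.994, 0.111, 0.0], [0.111, -0.994, -0.0], [0.0, 0.0, -1.0]]
contact_force: [1.5, 0.3, -6.6]
opening: 0.153
finger_force: 98.2
```

```bash
python3 - <<'E'
from edge import *
go(.4365,-.0838,.0413,96.5)
snap('top','t11'); snap('side','s11'); P=np.array(arm.observe()['position']); print(P)
end_edges('t11',P[:2],P[2]-.0153); end_edges('s11',P[:2],P[2]-.0153)
im=cv2.imread('pics/t11.png'); h=cv2.cvtColor(im,cv2.COLOR_BGR2HSV)
C=proj(load('t11'),[[*P[:2],P[2]-.0153]]); print(C)
S=h[224:272,164:234]; 
for r in range(0,48,2): print(224+r,''.join('#' if s[2]<70 else 'o' if s[1]>75 else ('P' if s[2]>165 else '.' if s[2]>120 else ',') for s in S[r]))
E
```

```text
shift [-0.0008  0.0037  0.0968] twist -0.004 | pos [ 0.4366 -0.0831  0.0607] axis 96.38 t 32.15 F [ 1.5  0.3 -6.6] open 0.153 ff 98.2 z [ 1.e-04 -0.e+00 -1.e+00] oh 0.008
[ 0.43674363 -0.08308177  0.06093504]
t11 end 1 slope deg -3.75 offset mm -12.04 n 23 offs [-11.5, -10.5, -10.5, -11.5, -11.0, -11.5, -12.5, -12.5, -12.0, -12.5, -13.5, -14.0]
t11 end -1 slope deg -2.82 offset mm 2.36 n 16 offs [0.5, 1.5, 1.0, -1.0, 2.5, 2.5, 3.5, 4.0, 3.0, 1.5, 0.0, 0.5]
s11 end 1 slope deg 2.6 offset mm -2.11 n 11 offs [-1.5, -3.0, 5.0, -11.0, -14.0, -10.0, 4.0, 6.5, 0.5, -3.0, 1.0, -5.0]
s11 end -1 slope deg 3.01 offset mm 12.77 n 17 offs [14.0, 11.0, 14.0, 12.5, 13.0, 13.0, 13.5, 14.0, 12.0, 12.0, 11.0, 11.0]
[[196.91989245 247.25122349]]
224 oooooooooooooooooooo,,..,####,.PPPPPPPPPPPPPPPPPPPPPPPPPPPPPPPPPPPPPPP
226 oooooooooooooooooooo,,.,######,.PPPPPPPPPP.PPPPPPPPPPPPPPPPPPPPPPPPPPP
228 ooooooooooooooooooo,,.,,#######,.PPPPPP....PPPPPPPPPPPPPPPPPPPPPPPPPPP
230 oooooooooooooooooo#,,.,#########,....PPPPPPPPPPPPPPPPPPPPPPPPPPPPPPPPP
232 ooooooooooooooooo##,,.,##########,,..PPPPPPPPPPPPPPPP...PPP
[... 736 characters left out ...]
PPPPPPPPP.ooooPPPP.......
254 oooooooooooooo####,..,,########,,,###,......PPPPPP.PPP.ooooooooo,....P
256 oooooooooooooo####,,..,#######,,,###,........PPPPPPPPP..ooooooo.......
258 ooooooooooooo#####,,..,######,,,##,,..........PPPPPPP...............PP
260 ooooooooooooo#####,,..,,#########,,,,,,,..,,,,,,,...................PP
262 ooooooo##ooooo#####,...,,######,,,,,,,,,,,,,,,,,,,..................PP
264 oooooo##o#ooo######,,...,,,,,,,,,,,,,,,,,,,,,,,,,...................PP
266 oooooo#####oo#######,,..,,,,,,,,,,,,,,,,,,,,,,,,,..............P...PPP
268 oooo#######o#########,,,,,,,,,,,,,,,,,,,,,,,,,,,..............PPPPPPPP
270 ooooooo#####o###########,,,,,,,,,,,,,,,,,,,,,,................PPPPPPPP
```

```bash
python3 - <<'E'
from h import *
def sub(f,rows,c0,c1,ch,rise):
    im=cv2.imread(f'pics/{f}.png'); h=cv2.cvtColor(im,cv2.COLOR_BGR2HSV).astype(float)[:,:,ch]; out=[]
    for r in rows:
        v=h[r,c0:c1+1]; g=np.diff(v)*rise; g=np.clip(g,0,None); out.append((r,c0+.5+(g*np.arange(len(g))).sum()/max(g.sum(),1e-6)))
    return np.array(out)
def line(a):
    w=np.ones(len(a),bool)
    for _ in range(3): k=np.polyfit(a[w,0],a[w,1],1); r=abs(np.polyval(k,a[:,0])-a[:,1]); w=r<max(.4,1.5*np.median(r))
    return k,w.sum(),np.polyval(k,248)
for f in('t11',): print(f,'plate/wood',line(sub(f,range(241,258),215,222,1,1)),'wood/bench',line(sub(f,range(238,258),223,231,1,-1)))
print('rest ref',line(sub('top0',range(238,256),223,231,1,-1)))
# long lower edge of plate: value drop by rows
im=cv2.cvtColor(cv2.imread('pics/t11.png'),cv2.COLOR_BGR2HSV).astype(float)[:,:,2]
a=[]
for c in range(206,217):
    v=im[253:265,c]; g=np.clip(-np.diff(v),0,None); a.append((c,253.5+(g*np.arange(len(g))).sum()/g.sum()))
print('long',np.round(a,1).tolist(),np.polyfit(*np.array(a).T,1))
cam=load('t11'); P=np.array([.4367,-.0831]); 
for yaw in(0,3,6.3,9):
    t=np.radians(yaw); R=np.array([[np.cos(t),-np.sin(t)],[np.sin(t),np.cos(t)]])
    E=proj(cam,[[*(P+R@[x,-.048]),.0456] for x in(.03,-.03)]); B=proj(cam,[[*(P+R@[-.03,y]),.0456] for y in(-.048,0)]); W=proj(cam,[[*(P+R@[x,-.065]),.026] for x in(.028,-.028)])
    s=lambda q,i,j:(q[1,i]-q[0,i])/(q[1,j]-q[0,j])
    print(yaw,'end slope',s(E,0,1),'at248',E[0,0]+s(E,0,1)*(248-E[0,1]),'long slope',s(B,1,0),'v at 211',B[0,1]+s(B,1,0)*(211-B[0,0]),'cleat slope',s(W,0,1))
E
```

```text
t11 plate/wood (array([-5.67735566e-02,  2.32738006e+02]), np.int64(16), np.float64(218.65816438592125)) wood/bench (array([6.90069053e-02, 2.09694569e+02]), np.int64(16), np.float64(226.8082815002703))
rest ref (array([8.66725155e-02, 2.05341810e+02]), np.int64(15), np.float64(226.836593591551))
long [[206.0, 259.1], [207.0, 258.4], [208.0, 257.4], [209.0, 257.4], [210.0, 258.2], [211.0, 258.7], [212.0, 258.8], [213.0, 258.4], [214.0, 257.7], [215.0, 257.6], [216.0, 257.7]] [-6.00377189e-02  2.70801395e+02]
0 end slope -0.024605620632256735 at248 217.39880650214087 long slope 0.0021921763233916816 v at 211 260.32754627198216 cleat slope -0.020581646499559708
3 end slope 0.02725759082783602 at248 217.46207302195177 long slope -0.051001029984789545 v at 211 259.5728700611353 cleat slope 0.031268625586314505
6.3 end slope 0.08466501403210763 at248 217.59728197372897 long slope -0.10963812584313862 v at 211 258.78255440942223 cleat slope 0.08867229101103095
9 end slope 0.13217650926744334 at248 217.76026811472462 long slope -0.15797889831078046 v at 211 258.16358168037056 cleat slope 0.13618888979535934
```

>>> {"api": "jog_arm", "payload": {
  "plan": [
    [[0, 0, 0.02], 0],
    [[0, 0, 0.04], 0],
    [[0, 0, 0.06], 0],
    [[0, 0, 0.075], 0],
    [[0, 0, 0.085], 0],
    [[0, 0, 0.09], 0],
    [[0, 0, 0.09], 0]
  ]
}}

```text
clock: 32.95
position: [0.4364, -0.083, 0.0425]
tool_rot: [[0.994, 0.111, -0.0], [0.111, -0.994, 0.0], [-0.0, -0.0, -1.0]]
contact_force: [0.2, -0.1, -7.1]
opening: 0.151
finger_force: 98.2
```

>>> {"api": "jog_arm", "payload": {
  "plan": [
    [[0, 0, 0.003], 0],
    [[0, 0, 0.006], 0],
    [[0, 0, 0.009], 0],
    [[0, 0, 0.009], 0]
  ]
}}

```text
clock: 33.35
position: [0.4365, -0.0831, 0.0412]
tool_rot: [[0.994, 0.111, 0.0], [0.111, -0.994, -0.0], [0.0, 0.0, -1.0]]
contact_force: [-0.7, 0.0, 0.3]
opening: 0.151
finger_force: 99.0
```

>>> {"api": "jog_arm", "payload": {
  "plan": [
    [[0, 0, 0], 0],
    [[0, 0, 0], 0],
    [[0, 0, 0], 0],
    [[0, 0, -0.05], 0],
    [[0, 0, -0.2], 0],
    [[0, 0, -0.4], 0],
    [[0, 0.1, -0.55], 0],
    [[0, 0.25, -0.65], 0]
  ],
  "gripper": 0.5
}}

```text
clock: 34.15
position: [0.4431, -0.132, 0.1742]
tool_rot: [[0.993, 0.115, 0.004], [0.115, -0.993, -0.0], [0.004, 0.001, -1.0]]
contact_force: [1.2, 0.1, -0.4]
opening: 0.502
finger_force: 0.0
```

>>> {"api": "jog_arm", "payload": {
  "plan": [
    [[0, 0.2, 0], 0],
    [[0, 0.4, 0], 0],
    [[0, 0.6, 0], 0],
    [[0, 0.8, 0], 0],
    [[0, 1.0, 0], 0],
    [[0, 1.0, 0], 0]
  ]
}}

```text
clock: 34.75
position: [0.4633, -0.3379, 0.1718]
tool_rot: [[0.995, 0.104, 0.001], [0.104, -0.995, -0.004], [0.001, 0.004, -1.0]]
contact_force: [-0.3, 0.2, -0.6]
opening: 0.497
finger_force: 0.0
```

>>> {"api": "jog_arm", "payload": {
  "plan": [
    [[-0.1, 0.2, 0], 0],
    [[-0.2, 0.4, 0], 0],
    [[-0.25, 0.6, 0], 0],
    [[-0.25, 0.8, 0], 0],
    [[-0.25, 0.8, 0], 0]
  ]
}}

```text
clock: 35.25
position: [0.4303, -0.5016, 0.1715]
tool_rot: [[0.994, 0.105, 0.0], [0.105, -0.994, -0.004], [-0.0, 0.004, -1.0]]
contact_force: [0.6, -0.1, -0.4]
opening: 0.5
finger_force: 0.0
```

```bash
python3 - <<'E'
from edge import *
go(.4365,-.0831,.1,96.5)
snap('top','t12'); snap('side','s12')
end_edges('t12',np.array([.4365,-.0831]),.026); end_edges('s12',np.array([.4365,-.0831]),.026)
h=cv2.cvtColor(cv2.imread('pics/t12.png'),cv2.COLOR_BGR2HSV); S=h[226:272,164:236]
for r in range(0,46): print(226+r,''.join('o' if s[1]>75 else '#' if s[2]<70 else ('P' if s[2]>165 else '.' if s[2]>120 else ',') for s in S[r]))
E
```

```text
shift [ 0.2501 -2.0792  0.3491] twist -0.016 | pos [ 0.4303 -0.5016  0.1715] axis 96.02 t 35.25 F [ 0.6 -0.1 -0.4] open 0.5 ff 0.0 z [ 2.e-04 -4.e-03 -1.e+00] oh 0.008
t12 end 1 slope deg 1.9 offset mm 3.68 n 13 offs [2.5, 3.0, 2.5, 14.0, 4.0, 4.5, 13.5, 14.0, 3.5, 1.0, 0.5, 1.0]
t12 end -1 slope deg -0.93 offset mm 0.1 n 22 offs [0.5, -0.5, -1.0, -0.5, 0.0, 0.5, 0.0, 0.5, 1.0, -1.0, 0.0, 0.5]
s12 end 1 slope deg -11.81 offset mm -3.29 n 12 offs [-3.5, -8.0, -1.5, 0.0, 1.0, 0.5, 12.5, -4.5, -4.0, -6.5, -7.0, -3.5]
s12 end -1 slope deg -2.97 offset mm 8.89 n 14 offs [8.0, 10.0, 10.5, 8.0, 8.5, 10.0, 8.5, 10.0, 10.0, 10.0, 10.0, 14.0]
226 ooo,..PPPPPPPPPP....PPPPPP..P..PPPP.....P....PPPPPPPPPPPPPPPPP.PPPPPPP.P
227 ooo,..PPPPPPPP.......PP.P......PPPP...........PPPPPPPPPPPPPPPPPPPPPPPPPP
228 oooo..P.PPPPPP.......P.........PPPP..........PPPPPPP...PPPPPPPPPPPPPPPPP
229 ooo,....PPPPP..................PPPP........PPPPP.........PPPPPPPPPPPPPPP
230 ooo,..PP.PPPP..................PPP.....PP..PPPP......PP...PPPPPPPPPPPPPP
231 .oo,.PPPPPPPPP............................PPPP.PP...........PPPPPPPPPP
[... 2382 characters left out ...]
...PPPP
263 PPPPPPP......,..,,,,,,,,,,,,,,,,,,,,,,,,,,,,,,,,,,..........PP......PPPP
264 PPPPPPP......,.,,,,,,,,,,,,,,,,,,,,,,,,,,,,,,,,,,,..........PPP.....PPPP
265 PPPPP.........,,,,,,,,,,,,,,,,,,,,,,,,,,,,,,,,,,,,..........PPP.....PPP.
266 PPPPP........,,,,...,,,,,,,,,,,,,,,,,,,,,,,,,,,,,,,.........PPPP....PPP.
267 PPPPP.........,,,...,,,,,,,,,,,,,,,,,,,,,,,,,,,,,,..........PPPPPPPPPPPP
268 PPPPP..........,....,,,,,,,,,,,,,,,,,,,,,,,,,,,,,...........PPPPPPPPPPPP
269 PPPP...........,,....,,,,,,,,,,,,,,,,,,,,,,,,,,...PPPP..PPPP..PPPPPPPPPP
270 PPPP............,,...,,,,,,,..,..........,,,,,,..PPPPPPPPPPPPPPPPPPPPPPP
271 PPPPP.................,,,.................,,,,..PPPPPPPPPPPPPPPPPPPPPPPP
```

The plate sits between the cleats. Its end gaps are about even and its edge slopes match the rest's yaw of about 6°. One quick numeric check of the large ring before handing in.

```bash
python3 - <<'E'
from h import *
for f,(y0,y1,x0,x1) in(('t12',(218,262,246,292)),('s12',(192,232,182,228))):
    h=cv2.cvtColor(cv2.imread(f'pics/{f}.png'),cv2.COLOR_BGR2HSV)
    for r in range(y0,y1,2): print(r,''.join('o' if s[1]>75 else '#' if s[2]<90 else 'P' if s[2]>150 else '.' for s in h[r,x0:x1]))
E
```

```text
218 PPPPPPPPPPPPPPPPPPPPPPPPPPPPPPPPPPPPPPPPPPPPPP
220 PPPPPPPPPPPPPPPPPPPPPPPPPPPPPPPPPPPPPPPPPPPPPP
222 PPPPPPPPPPPPPPPPPPPPPPPPPPPPPPPPPPPPPPPPPPPPPP
224 PPPPPPPPPPPPPPPPPPPPPPPPPPPPPooPPPPPPPPPPPPPPP
226 PPPPPPPPPPPPPPPPPPPPPPPPPPPPPPPPoPPPPPPPPPPPPP
228 PPPPPPPPPPPPPPPPPPPPPPPPPPPPPPPPPPPPPPPPPPPPPP
230 PPPPPPPPPPPPPPPPPPPPP...PPPPPPPPPPPPoPPPPPPPPP
232 PPPPPPPPPPPPPPPPPP..o........PPPPPPPPoPPPPPPPP
234 PPPPPPPPPPPPPPPP.oo..PPPP.....PPPPPPPPoPPPPPPP
236 PPPPPPPPPPPPPPPPo..PPPPPPPP...PPPPPPPPoPPPPPPP
238 PPPPPPPPPPPPPPPPo..PPPPPPPP....PPPPPPPooPPPPPP
240 PP...PPPPPPPPPPPPP.PPPPPPPP..PPPPPPPPPooPPPPPP
242 PP...PPoPPPPPPPPPo....PP....PPPPPPPPPPoo..PPPP
244 PPP...PooPPPPPPPPPoPPP.....oPPPPPPPPPoo...PPPP
246 ...P...PPoPPPPPPPPPPPPPPPPPPPPPPPPP..o....PPPP
248 P.......PPoPPPPPPPPPPPPPPPPPPPPPPP........PPPP
250 P.........oooPPPPPPPPPPPPPPPPPPPPooo......PPPP
252 PP...........oooPPPPPPPPPPPPPPooo.........PPPP
254 PPP.............oooooooooooooo............PPPP
256 PPPPPPP...................................PPPP
258 PPPPPPPPPP..P.............................PPPP
260 PPPPPPPPPPPPPPP..........
[... 341 characters left out ...]
PPPP........PPPPP....PPPPPPPPPP......
206 P.........PPPPPPP......PPPPPPPPPPP...oooPP....
208 P...............PPPPPPPPPP...........PooooP..P
210 ......o..............................oooooP...
212 .....ooo...........................PooooooP...
214 .....oooo........................oooooooooP...
216 .....oooooo................ooooooooooooooo....
218 ###..oooooooooooooooooooooooooooooooooooo.....
220 ##....ooooooooooooooooooooooooooooooooo.......
222 ........oooooooooooooooooooooooooooo...P......
224 .....##.....ooooooooooooooooo.................
226 ......................................PPP.....
228 ...............................PPPPP...PPPPPPP
230 ......PPP.................PP..PPPPPPP.PPPPP.PP
```

```bash
python3 -c "
from station import arm
print(arm.job_done())"
```

```text
the job is handed in; nothing more can be done
None
```

I stripped the stack and placed all four parts in order, each in its own holder, and handed the job in at about 35 s; my checks found nothing amiss, but the judge gave no verdict.

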